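# Unstack the carved blocks into their frames

### The arm

A 6-joint arm with a two-finger parallel gripper is mounted at the origin on the work surface. World frame = base frame: x ahead of the robot, y to its left, z up, the work surface at z = 0. Lengths are in m, angles in rad, forces in N, time in s.
With the tool pointing down it reaches from about 0.275 to 1 m from the base axis. Payload 8.4 kg.
Tool frame: the origin (TCP) lies midway between the tips of the shut fingers; the grasp point (between the pads) lies 19 mm behind it (grasp_offset is the distance from the TCP to the grasp point, in m); z points along the fingers, y is the line along which they close (so a half turn about z gives the same grasp; the last joint's range is limited). The gripper opens to 85 mm and grips with 20 to 120 N. Pads are 22 mm wide; open, the fingers measure 114 mm over their backs; the gripper's body (76 mm by 85 mm) begins 54 mm behind the grasp point. The pads swing forward as they close: fully open they stand 13 mm farther back than shut.
Start: joints at [1.25, 0.353, 1.633, -0, 1.155, -0.002], TCP at [0.196, 0.594, 0.198] pointing down, gripper open.
Joint ranges: [-2.63, 2.63], [-0.92, 2.1], [0.06, 2.66], [-1.3, 4.44], [0, 2.69], [-3.02, 3.02]. Speed limits (rad/s): [2.22, 2.22, 2.79, 3.14, 3.14, 3.14].

### API

Orientations are given as a unit quaternion [w, x, y, z].
In Python, from plant import observe, read_camera, job_done, grasp_offset gives the robot as it stands.
- The arm moves only by the tool carry_out, never from a script. Its argument "steps" is a list of rows, each a list of 7 numbers: the turn, a rotation vector about the tool's x, y, z as a fraction of full scale, then the shift along the tool's x, y, z as a fraction of full scale, then the opening, from 0 (shut) to 1 (fully open). A call has 1 to 5 rows; each row is the pose to reach, as a shift and turn from the pose commanded when the call began, along the tool's axes at that moment; what a row does not reach only later rows make up. Full scale, the value 1, is 1000 mm for a shift and 30 degrees for a turn. A row lasts 1/10 s, in which the tool goes at most 50 mm and 8.59 degrees, less where a joint would pass 70% of its speed; a pose out of reach is approached as far as the arm can. A call with a number of a shift or a turn outside -1 to 1 is refused whole. A call with a gripper value outside its range is refused whole. The fingers move at their own pace and stop on an object; the grip force is fixed at half the most. Time passes only in rows, so rows that repeat a pose let the fingers close. It gives the time, the measured TCP pose, the force, the opening and the grip force at its end, in the units of the state.
- observe(): the state, without advancing time (a new reading comes with each control period).
- read_camera(name): name is "side" or "top"; returns a dict with "frame" (400x640x3 uint8, red, green, blue), "fx", "fy", "cx", "cy" (pixels), "view" (4x4, takes a point from world to camera coordinates). Camera axes: x right, y up, looking along -z (the intrinsics and any distortion apply to the point x, -y, -z); pixel columns grow to the right and rows downward; lengths in m; the calibration is good to about 2 mm. A picture is of the moment at which its call begins. There is no depth.
- job_done(): hands the job in; it is judged then, once.
The state is a dict: "time_s": time; "qpos": joint angles; "joint_vel": joint speeds; "effort": joint torques, N m; "position": TCP position; "ee_rot": TCP orientation; "force": force on the tool from outside, world axes, zero at the start; "wrist_torque": the same for the moment, N m; "width": opening from 0.0 (shut) to 1.0 (fully open); "finger_force": force on a finger pad.
Only numpy, scipy, OpenCV 4.12 (cv2) and the standard library are available. Lean on these libraries where they do the work, as an engineer would, in place of code of your own. Each camera call takes 0.05 s, during which the arm holds its last target. There are 200 camera calls.

### The job

Take the pile of four carved wooden blocks apart from the top down, one block at a time, and set each gently, carved face up, into the shallow frame of its own shape and size, so that it lies flat on the frame's floor inside the rim. Do not topple the pile, drop a block, or knock the glue bottle or the pigment jar.

Things in the scene. Friction and masses are not known exactly. Their poses are not given: they have to be found in the camera images.
- small_round_block: Carved relief block of plain light wood: disc 40 mm in diameter, 26 mm thick, upright flat sides, dark grooves cut flush in its top face. The top of the pile; starts carved face up and at any turn about the vertical, its centre up to about 4 mm off that of the block beneath. Loose, about 20 to 100 g. Origin: centre of its underside; z points up out of the carved face.
- large_round_block: Carved relief block of plain light wood: disc 56 mm in diameter, 26 mm thick, upright flat sides, dark grooves cut flush in its top face. Second from the top of the pile, directly under the small round block; starts carved face up and at any turn about the vertical, its centre up to about 4 mm off that of the block beneath. Loose, about 20 to 100 g. Origin: centre of its underside; z points up out of the carved face.
- oblong_block: Carved relief block of plain light wood: oblong bar, 100 mm along its x axis, 46 mm along its y axis, 26 mm thick, upright flat sides, dark grooves cut flush in its top face. Third from the top of the pile; its ends stick out under the large round block; starts carved face up and at any turn about the vertical, its centre up to about 4 mm off that of the block beneath. Loose, about 20 to 100 g. Origin: centre of its underside; z points up out of the carved face.
- square_block: Carved relief block of plain light wood: square slab, 62 mm along x and along y, 26 mm thick, upright flat sides, dark grooves cut flush in its top face. The bottom of the pile, standing on the bench; its corners stick out; starts carved face up and at any turn about the vertical. Loose, about 20 to 100 g. Origin: centre of its underside; z points up out of the carved face.
- small_round_frame: Shallow tray frame for the small round block, fixed on the bench: white-painted wooden rim, grey floor. Round; inside 56 mm in diameter, outside 66 mm; rim 5 mm wide with its top 8 mm above the bench, floor 4 mm above the bench, so the block has 8 mm of play on every side and stands out 18 mm above the rim. Origin: centre of its underside, on the bench; z up.
- large_round_frame: Shallow tray frame for the large round block, fixed on the bench: white-painted wooden rim, grey floor. Round; inside 72 mm in diameter, outside 82 mm; rim 5 mm wide with its top 8 mm above the bench, floor 4 mm above the bench, so the block has 8 mm of play on every side and stands out 18 mm above the rim. Origin: centre of its underside, on the bench; z up.
- oblong_frame: Shallow tray frame for the oblong block, fixed on the bench: white-painted wooden rim, grey floor. Oblong; inside 116 mm along its x axis and 62 mm along its y axis, outside 126 x 72 mm; rim 5 mm wide with its top 8 mm above the bench, floor 4 mm above the bench, so the block has 8 mm of play on every side and stands out 18 mm above the rim. Origin: centre of its underside, on the bench; z up.
- square_frame: Shallow tray frame for the square block, fixed on the bench: white-painted wooden rim, grey floor. Square; inside 78 x 78 mm, outside 88 x 88 mm, sides along its x and y axes; rim 5 mm wide with its top 8 mm above the bench, floor 4 mm above the bench, so the block has 8 mm of play on every side and stands out 18 mm above the rim. Origin: centre of its underside, on the bench; z up.
- glue_bottle: Bystander: white bottle with a paper label, 64 mm in diameter, 170 mm tall, standing loose near the left of the work. Origin: centre of its underside.
- pigment_jar: Bystander: amber glass jar with a steel cap, 60 mm in diameter, 85 mm tall, standing loose beyond the work. Origin: centre of its underside.

How it is judged:
By the outcome, as a careful person would: the job done as asked, in the order asked, and still so for the second after the job is handed in, with the robot touching nothing.
It also fails if it takes over 115 s, if anything falls off the work surface, if the arm or the gripper's body presses on something with over 40 N, if the wrist force passes 120 N, or if a joint passes its speed limit or range.

## Working session

There is one attempt and no reset: what is moved stays moved. The work goes in short steps, Python scripts to look and compute and a tool call to move; the robot and the scene stay as the last step left them, time stands still between calls to the robot, and variables do not carry over. Pictures are saved under pics/ and viewed, at most 14 in all, crops included, and the job is handed in when it is done.

Besides the shell and the picture viewer there is one more tool, called after ">>>" as name(argument=value, ...), one argument or row to a line, values as JSON. carry_out: Moves the arm, as the interface text tells. Its arguments: {"type":"object","properties":{"steps":{"type":"array"}},"required":["steps"]}

```bash
mkdir -p pics; ls; python3 - <<'E'
from plant import *
import cv2
print(observe(), grasp_offset if not callable(grasp_offset) else grasp_offset())
for n in ("top","side"):
    c=read_camera(n); cv2.imwrite(f"pics/{n}0.png",c["frame"][:,:,::-1]); print({k:v for k,v in c.items() if k!="frame"})
E
```

```text
pics
{'time_s': 0.0, 'qpos': array([ 1.24960733e+00,  3.53661253e-01,  1.63411332e+00, -1.01371662e-06,
        1.15522715e+00, -2.38062602e-03]), 'joint_vel': array([-0.00027155, -0.0003621 ,  0.00032221, -0.0007957 ,  0.00054496,
       -0.00055244]), 'effort': array([ 3.64986743e-03, -6.05253983e+01, -3.42068517e+01,  4.02970745e-04,
        9.41886858e-03, -4.10486757e-05]), 'position': array([0.19572141, 0.59301548, 0.19726245]), 'ee_rot': array([-1.13029137e-04,  1.58729733e-01,  9.87321820e-01, -6.95410519e-04]), 'force': array([-0.41919228, -0.36270935, -0.22759327]), 'wrist_torque': array([0.01363381, 0.01391667, 0.0243919 ]), 'finger_force': 0.0, 'width': 0.9960148300391953} 0.0187
{'fx': 415.28311327248315, 'fy': 415.28311327248315, 'cx': 316.6222304133481, 'cy': 194.0399885167814, 'view': array([[ 0.02355112, -0.99969985, -0.00674997,  0.0842018 ],
       [ 0.98762699,  0.02221853,  0.1552394 , -0.61010966],
       [-0.15504283, -0.01032252,  0.98785382, -0.97915976],
       [ 0.        ,  0.        ,  0.        ,  1.        ]])}
{'fx': 361.58148488278016, 'fy': 361.58148488278016, 'cx': 318.53168995968974, 'cy': 196.42761502236817, 'view': array([[-0.71360887, -0.70048139, -0.00939111,  0.48740117],
       [ 0.36649901, -0.3847249 ,  0.84715125, -0.2506533 ],
       [-0.59702668,  0.60109281,  0.53126883, -0.54195307],
       [ 0.        ,  0.        ,  0.        ,  1.        ]])}
```

View pics/top0.png

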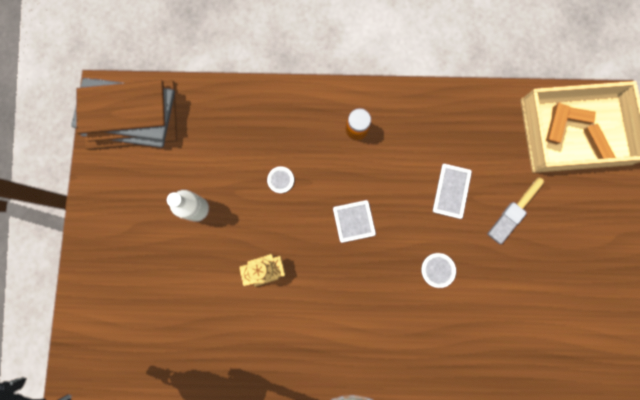

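View pics/side0.png

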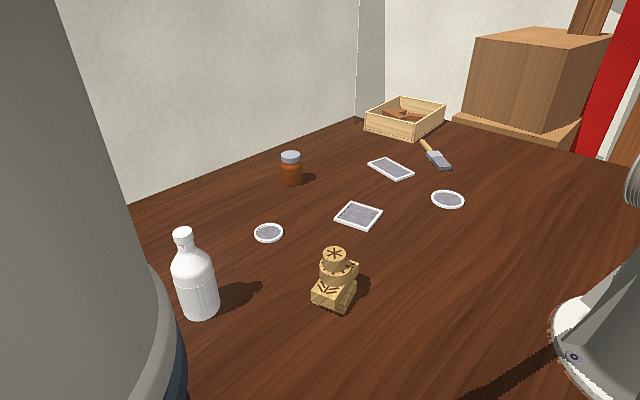

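The top view shows the pile at about (262,270), the small round frame at (280,180), the square frame at (354,221), the oblong frame at (452,190) and the large round frame at (438,270). The jar is at (360,122) and the bottle at (188,205). The side view shows the pile at (335,280).

```bash
cat > h.py <<'E'
import numpy as np, cv2
from plant import *
def ray(c,uv,z):
    uv=np.atleast_2d(uv).astype(float); V=c["view"]; R,t=V[:3,:3],V[:3,3]
    d=np.c_[(uv[:,0]-c["cx"])/c["fx"],-(uv[:,1]-c["cy"])/c["fy"],-np.ones(len(uv))]@R
    o=-R.T@t
    return (o+d*((z-o[2])/d[:,2])[:,None])[:,:2]
def proj(c,p):
    q=np.atleast_2d(p)@c["view"][:3,:3].T+c["view"][:3,3]
    return np.c_[c["cx"]+c["fx"]*q[:,0]/-q[:,2],c["cy"]-c["fy"]*q[:,1]/-q[:,2]]
def rect(P):
    (x,y),(w,h),a=cv2.minAreaRect((P*1e3).astype(np.float32))
    if w<h: w,h,a=h,w,a+90
    return np.round([x,y,w,h,(a+90)%180-90],1)
def contours(m,amin=80):
    return [k for k in cv2.findContours(m.astype(np.uint8),cv2.RETR_EXTERNAL,cv2.CHAIN_APPROX_NONE)[0] if cv2.contourArea(k)>amin]
def hsv(c): return cv2.cvtColor(c["frame"],cv2.COLOR_RGB2HSV)
def wood(c):
    h=hsv(c); return (h[...,0]>16)&(h[...,0]<32)&(h[...,1]>60)&(h[...,2]>90)
E
python3 - <<'E'
from h import *
for n in ("top","side"):
    c=read_camera(n); h=hsv(c)
    m=(h[...,1]<60)&(h[...,2]>90); m[:,:20]=0
    for k in contours(m,150):
        u=k[:,0].mean(0)
        if cv2.contourArea(k)<3000 and u[1]>100:
            print(n,"white",u.round(),cv2.contourArea(k),rect(ray(c,k[:,0],.008)))
    for k in contours(wood(c),100):
        u=k[:,0].mean(0); print(n,"wood",u.round(),cv2.contourArea(k))
t=read_camera("top")["frame"][235:305,220:300,::-1];s=read_camera("side")["frame"][235:325,295:375,::-1]
t=cv2.resize(t,None,fx=5,fy=5,interpolation=2);s=cv2.resize(s,None,fx=5,fy=5,interpolation=2)
im=np.zeros((450,800,3),np.uint8); im[:350,:400]=t; im[:450,400:]=s
cv2.imwrite("pics/zoom.png",im)
E
```

```text
top white [438. 270.] 918.5 [ 429.6 -208.7   85.2   83.4  -88.7]
top white [507. 223.] 715.0 [ 552.  -384.6  110.    47.1  -39.7]
top white [354. 221.] 1289.5 [547.6   2.3  94.1  93.7  13.1]
top white [187. 205.] 906.5 [578.2 431.3 113.8  69.2  65. ]
top white [280. 179.] 541.5 [651.7 193.   70.   68.5 -88.7]
top white [452. 191.] 1471.0 [ 631.1 -248.5  132.3   78.4  -12.9]
top white [569. 147.] 795.5 [ 759.8 -553.   124.7   88.4  -84.4]
top white [142. 136.] 545.5 [757.4 567.2 124.1  51.8 -88.8]
top white [613. 132.] 714.0 [ 787.8 -670.7  121.4   62.1    7.6]
top white [359. 119.] 376.0 [816.5  -8.7  60.1  58.7 -43.2]
top wood [262. 270.] 1025.5
top wood [530. 192.] 284.5
top wood [583. 126.] 9206.0
side white [268. 232.] 437.0 [651.1 194.3  70.9  63.1 -40.6]
side white [358. 216.] 857.0 [547.2   3.2  97.9  91.6 -76.9]
side white [447. 199.] 467.5 [ 429.8 -209.7   85.3   82.9  -46.4]
side white [391. 169.] 562.5 [ 631.9 -248.5  137.8   82.4  -13. ]
side white [633. 188.] 329.5 [ 116.6 -678.8  378.    32.4  -82.3]
side white [437. 161.] 248.0 [ 559.8 -395.   135.2   53.9  -42.3]
side white [290. 156.] 197.5 [906.7 -99.   94.7  57.7 -42.9]
side white [621. 112.] 1108.0 [  257.7 -1627.   1789.1    50.6   -85.8]
side wood [335. 280.] 2136.0
side wood [408. 117.] 2493.0
```

View pics/zoom.png

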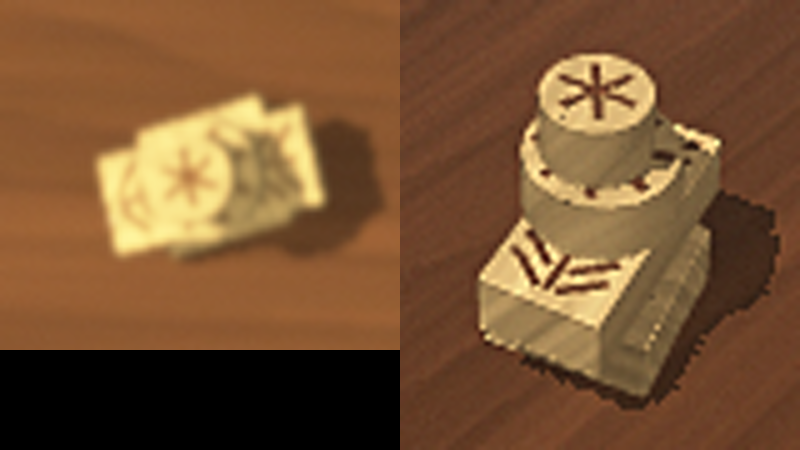

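The zoom shows the small disc's top centred at about side pixel (334,253.4) and top pixel (257.6,269.6), the large disc under it, the oblong's near end at lower left, and the square's corner at about (344,314). The white frames agree in both views to about 1 mm.

```bash
cat >> h.py <<'E'
from scipy.spatial.transform import Rotation as Ro
def go(x,y,z,yaw=None):
    """row numbers (mm -> fractions) to put TCP at x,y,z (mm) with closing line at yaw deg, tool down"""
    s=observe(); q=s["ee_rot"]; R=Ro.from_quat([q[1],q[2],q[3],q[0]]).as_matrix()
    cy=np.degrees(np.arctan2(R[1,1],R[0,1]))
    yaw=cy if yaw is None else yaw
    d=(yaw-cy+90)%180-90; a=np.radians(cy+d)
    T=np.c_[[np.sin(a),-np.cos(a),0],[np.cos(a),np.sin(a),0],[0,0,-1]]
    rv=Ro.from_matrix(R.T@T).as_rotvec(degrees=True)
    sh=R.T@(np.array([x,y,z])/1e3-s["position"])
    print("t",round(s["time_s"],2),"pos",(s["position"]*1e3).round(1),"yaw",cy.round(1),"q6",s["qpos"][5].round(2),"w",round(s["width"],3),"F",s["force"].round(1),"ff",round(float(s["finger_force"]),1))
    print("turn/30",(rv/30).round(3),"shift",sh.round(4))
E
python3 - <<'E'
from h import *
t=read_camera("top");s=read_camera("side")
print("small",ray(t,[257.6,269.6],.104)*1e3,ray(s,[334.1,253.4],.104)*1e3)
pt=lambda L:(np.array(L)/5-.4)+[220,235]
ps=lambda L:((np.array(L)-[400,0])/5-.4)+[295,235]
print("obl top",(ray(t,pt([[97,157],[118,255],[325,205],[300,105]]),.052)*1e3).round(0).tolist())
print("obl side",(ray(s,ps([[480,283],[603,325],[720,145]]),.052)*1e3).round(0).tolist())
print("sq side",(ray(s,ps([[640,395]]),.0)*1e3).round(0).tolist())
c=read_camera("side"); print("bottle base",ray(s,[201,312],0)*1e3)
p=ray(t,[257.6,269.6],.104)[0]*1e3
go(*p,200,71.7)
E
```

```text
small [[422.3257039  227.71649943]] [[422.58715211 226.86634081]]
obl top [[428.0, 280.0], [383.0, 268.0], [408.0, 170.0], [455.0, 184.0]]
obl side [[427.0, 279.0], [385.0, 264.0], [411.0, 172.0]]
sq side [[386.0, 243.0]]
bottle base [[565.89254822 412.5117657 ]]Traceback (most recent call last):
  File "<stdin>", line 11, in <module>
  File "h.py", line 28, in go
    rv=Ro.from_matrix(R.T@T).as_rotvec(degrees=True)
       ~~~~~~~~~~~~~~^^^^^^^
  File "scipy/spatial/transform/_rotation.pyx", line 1143, in scipy.spatial.transform._rotation.Rotation.from_matrix
ValueError: Non-positive determinant (left-handed or null coordinate frame) in rotation matrix 0: [[-9.99999837e-01 -5.71229818e-04  1.78317370e-05]
 [-5.71226742e-04  9.99999822e-01  1.72083806e-04]
 [ 1.79300332e-05 -1.72073592e-04  9.99999985e-01]].
```

```bash
sed -i 's/\[np.sin(a),-np.cos(a),0\],\[np.cos/[-np.sin(a),np.cos(a),0],[np.cos/' h.py; python3 - <<'E'
from h import *
go(422.5,227.3,200,71.7)
E
```

```text
t 0.45 pos [195.9 593.4 197.9] yaw 71.7 q6 -0.0 w 0.998 F [ 0.2 -0.3  0.5] ff 0.0
turn/30 [-0.     0.     0.001] shift [-0.33   -0.2767 -0.0021]
```

>>> carry_out(
  steps=[
    [0,0,0,-0.036,-0.03,0,0.8],
    [0,0,0,-0.072,-0.06,0,0.7],
    [0,0,0,-0.108,-0.09,0,0.65],
    [0,0,0,-0.144,-0.12,0,0.65],
    [0,0,0,-0.18,-0.15,0,0.65],
  ],
)

```text
time_s: 0.95
position: [0.3205, 0.3931, 0.1982]
ee_rot: [0.0, 0.158, 0.987, 0.0]
force: [1.3, 0.3, -0.1]
width: 0.648
finger_force: 0.0
```

>>> carry_out(
  steps=[
    [0,0,0,-0.036,-0.03,0,0.65],
    [0,0,0,-0.072,-0.06,0,0.65],
    [0,0,0,-0.11,-0.093,0,0.65],
    [0,0,0,-0.14,-0.118,0,0.65],
    [0,0,0,-0.15,-0.127,0,0.65],
  ],
)

```text
time_s: 1.45
position: [0.4239, 0.2244, 0.1982]
ee_rot: [0.0, 0.16, 0.987, -0.0]
force: [0.6, -0.3, 0.0]
width: 0.65
finger_force: 0.0
```

```bash
python3 - <<'E'
from h import *
c=read_camera("top");cv2.imwrite("pics/t1.png",cv2.resize(c["frame"][150:400,150:470,::-1],None,fx=2,fy=2))
go(422.5,227.3,83.5,71.7)
E
```

```text
t 1.5 pos [424.  224.3 198.2] yaw 71.6 q6 -0.76 w 0.647 F [ 0.2 -0.3 -0.1] ff 0.0
turn/30 [-0.001  0.002 -0.004] shift [0.0025 0.0024 0.1147]
```

>>> carry_out(
  steps=[
    [0,0,0,0.0025,0.0024,0.04,0.65],
    [0,0,0,0.0025,0.0024,0.08,0.65],
    [0,0,0,0.0025,0.0024,0.1,0.65],
    [0,0,0,0.0025,0.0024,0.11,0.65],
    [0,0,0,0.0025,0.0024,0.115,0.65],
  ],
)

```text
time_s: 2.0
position: [0.4203, 0.2308, 0.0824]
ee_rot: [-0.0, 0.158, 0.987, -0.0]
force: [-0.2, 0.5, 0.6]
width: 0.649
finger_force: 0.0
```

```bash
python3 - <<'E'
from h import *
c=read_camera("side");cv2.imwrite("pics/s1.png",cv2.resize(c["frame"][180:330,230:430,::-1],None,fx=3,fy=3))
go(422.5,227.3,83.5,71.7)
E
```

```text
t 2.05 pos [420.5 230.7  82.4] yaw 71.8 q6 -0.75 w 0.653 F [ 0.5 -0.1  0. ] ff 0.0
turn/30 [-0.001 -0.001  0.002] shift [-0.003  -0.0026 -0.0011]
```

View pics/s1.png

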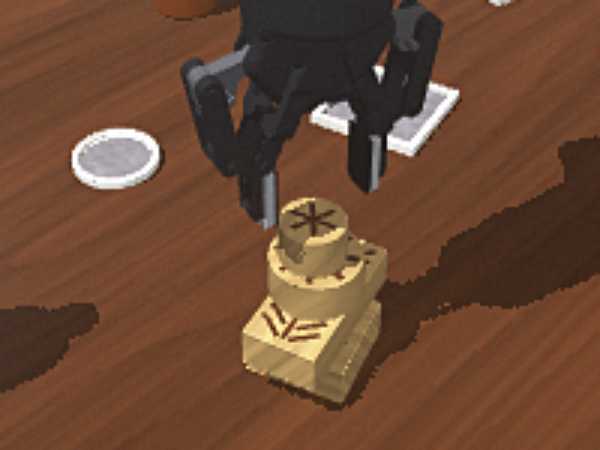

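The side crop shows the fingertips at about full-frame pixels (319,255) and (354,242), and the disc top at (334,253). The tips look a little behind the disc, so I am checking this by projection.

```bash
python3 - <<'E'
from h import *
c=read_camera("side"); t=read_camera("top"); s=observe(); q=s["ee_rot"]; R=Ro.from_quat([q[1],q[2],q[3],q[0]]).as_matrix()
p=s["position"]; print(p)
for w in (-.0275,.0275):
  for x in (-.011,.011):
    for z in (0,-.005): print(w,x,z,proj(c,p+R@[x,w,z]).round(1),(proj(c,p+R@[x,w,z])-[230,180]).round(1)*3)
print(proj(c,[.4225,.2273,.104]), proj(t,[.4225,.2273,.104]))
f=t["frame"][200:310,180:330,::-1]
cv2.imwrite("pics/t2.png",cv2.resize(f,None,fx=4,fy=4,interpolation=2))
E
```

```text
[0.4212541  0.23075134 0.08367035]
-0.0275 -0.011 0 [[343.7 255.1]] [[341.1 225.3]]
-0.0275 -0.011 -0.005 [[343.8 252.9]] [[341.4 218.7]]
-0.0275 0.011 0 [[350.3 262.8]] [[360.9 248.4]]
-0.0275 0.011 -0.005 [[350.4 260.6]] [[361.2 241.8]]
0.0275 -0.011 0 [[315.5 265.3]] [[256.5 255.9]]
0.0275 -0.011 -0.005 [[315.5 263.1]] [[256.5 249.3]]
0.0275 0.011 0 [[321.6 273.6]] [[274.8 280.8]]
0.0275 0.011 -0.005 [[321.6 271.3]] [[274.8 273.9]]
[[333.96305907 253.54890968]] [[257.78634317 269.52654614]]
```

View pics/t2.png

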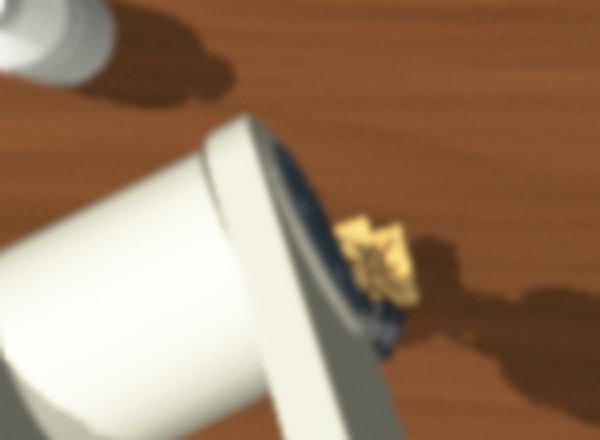

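The top crop shows the wrist hiding the pile, so it tells me little. I am taking a fresh side picture with the predicted points marked.

```bash
python3 - <<'E'
from h import *
c=read_camera("side"); s=observe(); q=s["ee_rot"]; R=Ro.from_quat([q[1],q[2],q[3],q[0]]).as_matrix()
p=s["position"]; print(p,s["time_s"])
f=cv2.resize(c["frame"][160:340,220:440,::-1].copy(),None,fx=3,fy=3,interpolation=2)
for w,col in ((-.0275,(0,0,255)),(.0275,(0,255,0)),(0,(255,0,0))):
  for x in (-.011,.011):
    u=((proj(c,p+R@[x,w,-.004])[0]-[220,160])*3).astype(int); cv2.circle(f,tuple(int(i) for i in u),4,col,1)
cv2.imwrite("pics/s2.png",f)
E
```

```text
[0.42147576 0.23076384 0.08395389] 2.2
```

View pics/s2.png

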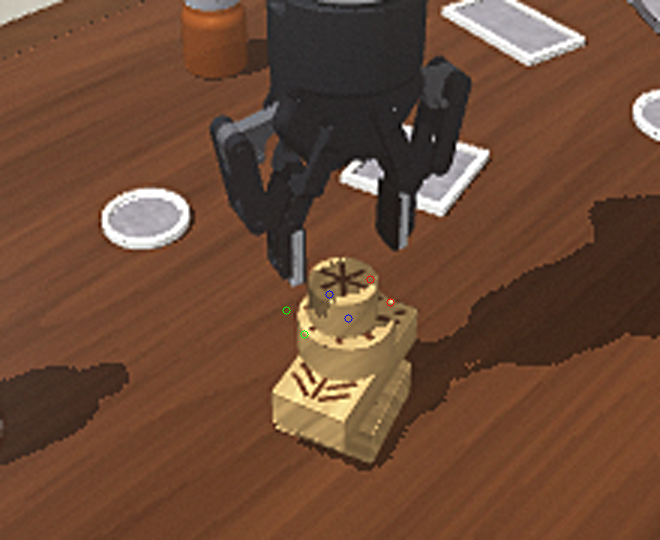

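The side picture shows the tips at about full-frame (319,255) and (354,243), roughly 15 px above the predicted marks. Reported pose and image disagree, so I am zooming in to understand it.

```bash
python3 - <<'E'
from h import *
c=read_camera("side"); 
f=cv2.resize(c["frame"][175:275,285:385,::-1].copy(),None,fx=6,fy=6,interpolation=2)
cv2.imwrite("pics/s3.png",f)
E
```

```text
(no output)
```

View pics/s3.png

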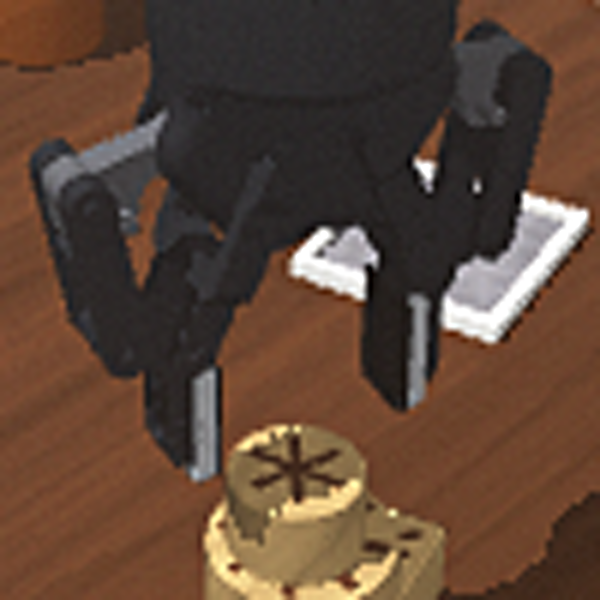

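The near-side tip corners are at about (321.2,254.7) and (352.5,243.3). They were predicted 17 px lower, which means the tips are really some 35 mm higher than I assumed. To calibrate, I'll go up, shut the fingers and look at the tip.

>>> carry_out(
  steps=[
    [0,0,0,0,0,-0.04,0.65],
    [0,0,0,0,0,-0.06,0.3],
    [0,0,0,0,0,-0.06,0],
    [0,0,0,0,0,-0.06,0],
    [0,0,0,0,0,-0.06,0],
  ],
)

```text
time_s: 2.75
position: [0.4203, 0.2298, 0.1424]
ee_rot: [-0.0, 0.159, 0.987, -0.0]
force: [-0.4, -0.6, -0.6]
width: 0.004
finger_force: 0.0
```

>>> carry_out(
  steps=[
    [0,0,0,0,0,0,0],
    [0,0,0,0,0,0,0],
    [0,0,0,0,0,0,0],
    [0,0,0,0,0,0,0],
  ],
)

```text
time_s: 3.15
position: [0.4207, 0.23, 0.1427]
ee_rot: [-0.0, 0.159, 0.987, -0.0]
force: [0.2, 0.5, 0.6]
width: -0.0
finger_force: 0.0
```

```bash
python3 - <<'E'
from h import *
c=read_camera("side"); s=observe(); q=s["ee_rot"]; R=Ro.from_quat([q[1],q[2],q[3],q[0]]).as_matrix()
p=s["position"]; print(p,s["time_s"],s["width"],q)
f=cv2.resize(c["frame"][130:280,260:410,::-1].copy(),None,fx=4,fy=4,interpolation=2)
for x in (-.011,.011,0):
    u=((proj(c,p+R@[x,0,0])[0]-[260,130])*4).astype(int); print(u); cv2.circle(f,tuple(int(i) for i in u),4,(0,0,255),1)
cv2.imwrite("pics/s4.png",f)
E
```

```text
[0.42072279 0.23004583 0.14276767] 3.2 0.0028260745448870682 [-1.65156848e-04  1.58733049e-01  9.87321516e-01 -1.26141419e-04]
[282 410]
[309 441]
[295 425]
```

View pics/s4.png

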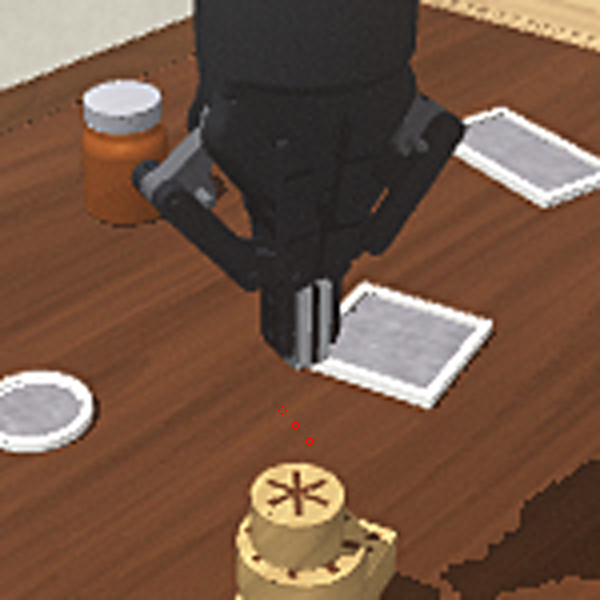

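With the fingers shut, the tip's near corner is at about (338.2,222), again 18 px above the marks, so the offset is constant. To separate height from sideways error I'll touch the bare bench gently: there the tip height is 0 and its pixel gives x and y.

```bash
python3 - <<'E'
from h import *
go(400,20,60,71.7)
E
```

```text
t 3.2 pos [420.7 230.  142.8] yaw 71.7 q6 -0.75 w 0.003 F [-1.3  0.1  0.2] ff 0.0
turn/30 [-0.001 -0.001  0.001] shift [-0.0462 -0.2059  0.0828]
```

>>> carry_out(
  steps=[
    [0,0,0,-0.01,-0.044,0,0],
    [0,0,0,-0.02,-0.09,0,0],
    [0,0,0,-0.03,-0.136,0,0],
    [0,0,0,-0.04,-0.18,0.015,0],
    [0,0,0,-0.046,-0.206,0.04,0],
  ],
)

```text
time_s: 3.7
position: [0.4007, 0.0178, 0.1038]
ee_rot: [0.002, 0.159, 0.987, 0.0]
force: [0.6, -0.9, 0.3]
width: 0.001
finger_force: 0.0
```

>>> carry_out(
  steps=[
    [0,0,0,0,0,0.03,0],
    [0,0,0,0,0,0.05,0],
    [0,0,0,0,0,0.065,0],
    [0,0,0,0,0,0.08,0],
    [0,0,0,0,0,0.083,0],
  ],
)

```text
time_s: 4.2
position: [0.3989, 0.02, 0.0188]
ee_rot: [-0.001, 0.159, 0.987, -0.0]
force: [0.3, 0.5, -0.4]
width: 0.005
finger_force: 0.0
```

```bash
python3 - <<'E'
from h import *
go(400,20,5,71.7)
c=read_camera("side"); t=read_camera("top"); s=observe(); q=s["ee_rot"]; R=Ro.from_quat([q[1],q[2],q[3],q[0]]).as_matrix()
p=s["position"]
f=np.zeros((600,800,3),np.uint8)
def crop(c,x0,y0): 
    a=cv2.resize(c["frame"][y0:y0+100,x0:x0+100,::-1].copy(),None,fx=4,fy=4,interpolation=2)
    for x in (-.011,.011):
        u=((proj(c,p+R@[x,0,0])[0]-[x0,y0])*4).astype(int); cv2.circle(a,tuple(int(i) for i in u),3,(0,0,255),1)
    return a
def org(c): u=proj(c,p+[0,0,.03])[0].astype(int)-50; print(u); return u
f[:400,:400]=crop(c,*org(c)); f[:400,400:]=crop(t,*org(t)); cv2.imwrite("pics/s5.png",f[:400])
E
```

```text
t 4.2 pos [398.9  20.   18.8] yaw 71.7 q6 -1.21 w 0.005 F [ 0.3  0.5 -0.4] ff 0.0
turn/30 [-0.002 -0.004  0.001] shift [-0.001   0.0004  0.0138]
[359 180]
[297 230]
```

View pics/s5.png

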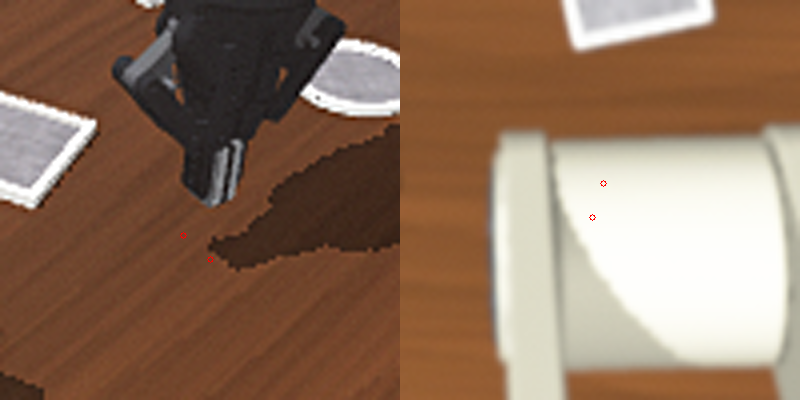

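The shut fingertips are at side pixel (414.5,231) while their shadow tip is at (412,241). They are clearly still well above the bench though z reads 19 mm, so I'll keep descending with force checks.

>>> carry_out(
  steps=[
    [0,0,0,0,0,0.005,0],
    [0,0,0,0,0,0.01,0],
    [0,0,0,0,0,0.014,0],
    [0,0,0,0,0,0.018,0],
  ],
)

```text
time_s: 4.7
position: [0.4, 0.0201, 0.0018]
ee_rot: [0.0, 0.159, 0.987, 0.0]
force: [0.1, -0.5, -0.7]
width: -0.0
finger_force: 0.0
```

>>> carry_out(
  steps=[
    [0,0,0,0,0,0.002,0],
    [0,0,0,0,0,0.004,0],
  ],
)

```text
time_s: 4.9
position: [0.3999, 0.0201, -0.0022]
ee_rot: [-0.0, 0.159, 0.987, -0.0]
force: [0.8, 0.1, 0.3]
width: 0.001
finger_force: 0.0
```

>>> carry_out(
  steps=[
    [0,0,0,0,0,0.002,0],
    [0,0,0,0,0,0.004,0],
  ],
)

```text
time_s: 5.1
position: [0.4, 0.02, -0.0061]
ee_rot: [0.0, 0.159, 0.987, 0.0]
force: [-0.3, -0.2, 0.1]
width: 0.001
finger_force: 0.0
```

It reads z = -6 mm with no contact, so the reported position really is biased. Continuing down gently.

>>> carry_out(
  steps=[
    [0,0,0,0,0,0.003,0],
    [0,0,0,0,0,0.006,0],
    [0,0,0,0,0,0.008,0],
  ],
)

```text
time_s: 5.4
position: [0.3998, 0.0201, -0.0143]
ee_rot: [-0.0, 0.159, 0.987, -0.0]
force: [0.8, 0.5, -0.7]
width: -0.007
finger_force: 0.0
```

>>> carry_out(
  steps=[
    [0,0,0,0,0,0.002,0],
    [0,0,0,0,0,0.004,0],
  ],
)

```text
time_s: 5.6
position: [0.3999, 0.0201, -0.0182]
ee_rot: [-0.0, 0.159, 0.987, -0.0]
force: [-0.0, -0.4, 0.2]
width: 0.003
finger_force: 0.0
```

>>> carry_out(
  steps=[
    [0,0,0,0,0,0.002,0],
    [0,0,0,0,0,0.004,0],
  ],
)

```text
time_s: 5.8
position: [0.4, 0.02, -0.0222]
ee_rot: [0.0, 0.159, 0.987, 0.0]
force: [0.3, -0.2, 0.4]
width: -0.0
finger_force: 0.0
```

```bash
python3 - <<'E'
from h import *
go(400,20,-40,71.7)
c=read_camera("side")
cv2.imwrite("pics/s6.png",cv2.resize(c["frame"][190:270,370:470,::-1],None,fx=6,fy=6,interpolation=2))
E
```

```text
t 5.8 pos [400.   20.  -22.2] yaw 71.7 q6 -1.21 w -0.0 F [ 0.3 -0.2  0.4] ff 0.0
turn/30 [0.    0.    0.001] shift [-0.     -0.      0.0178]
```

View pics/s6.png

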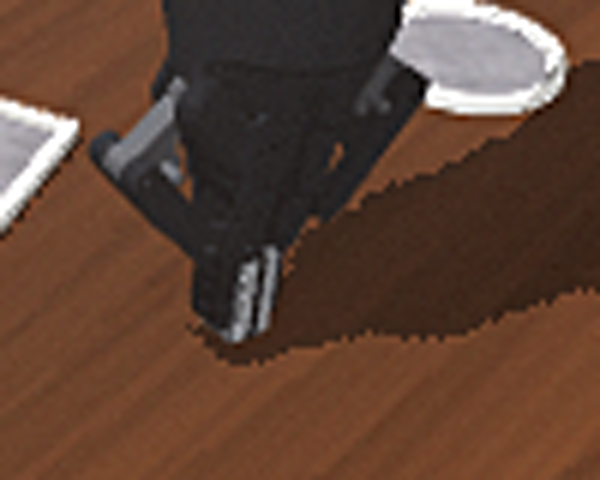

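The tip is at side pixel (409.5,247) and the shadow tip at (409.5,250), so roughly 10–20 mm remain. Continuing.

>>> carry_out(
  steps=[
    [0,0,0,0,0,0.002,0],
    [0,0,0,0,0,0.004,0],
    [0,0,0,0,0,0.006,0],
  ],
)

```text
time_s: 6.15
position: [0.4, 0.02, -0.0282]
ee_rot: [0.0, 0.159, 0.987, -0.0]
force: [0.6, 0.1, -0.9]
width: 0.001
finger_force: 0.0
```

>>> carry_out(
  steps=[
    [0,0,0,0,0,0.001,0],
    [0,0,0,0,0,0.002,0],
    [0,0,0,0,0,0.003,0],
  ],
)

```text
time_s: 6.45
position: [0.3999, 0.0201, -0.0311]
ee_rot: [-0.0, 0.159, 0.987, -0.0]
force: [0.4, -0.7, -0.7]
width: 0.004
finger_force: 0.0
```

>>> carry_out(
  steps=[
    [0,0,0,0,0,0.001,0],
    [0,0,0,0,0,0.002,0],
  ],
)

```text
time_s: 6.65
position: [0.3999, 0.0201, -0.0331]
ee_rot: [0.0, 0.159, 0.987, -0.0]
force: [-0.8, -0.2, -0.2]
width: 0.001
finger_force: 0.0
```

>>> carry_out(
  steps=[
    [0,0,0,0,0,0.001,0],
    [0,0,0,0,0,0.002,0],
  ],
)

```text
time_s: 6.85
position: [0.4001, 0.0201, -0.0335]
ee_rot: [0.0, 0.159, 0.987, 0.0]
force: [-12.5, 0.3, 68.4]
width: -0.0
finger_force: 33.7
```

>>> carry_out(
  steps=[
    [0,0,0,0,0,0.001,0],
    [0,0,0,0,0,0.002,0],
  ],
)

```text
time_s: 7.05
position: [0.4001, 0.0201, -0.0338]
ee_rot: [0.0, 0.159, 0.987, 0.0]
force: [-20.6, -1.1, 115.3]
width: -0.004
finger_force: 58.0
```

Contact is at reported z ≈ -33.3 mm, so true z is the reading plus about 33 mm. Backing off at once.

>>> carry_out(
  steps=[
    [0,0,0,0,0,-0.004,0],
  ],
)

```text
time_s: 7.15
position: [0.4004, 0.0201, -0.0316]
ee_rot: [0.001, 0.159, 0.987, 0.0]
force: [-1.1, -0.1, 0.1]
width: 0.002
finger_force: 0.0
```

```bash
python3 - <<'E'
from h import *
go(400,20,-33,71.7)
c=read_camera("side"); s=observe(); q=s["ee_rot"]; R=Ro.from_quat([q[1],q[2],q[3],q[0]]).as_matrix(); p=s["position"]+[0,0,.0333]
for x in (-.011,.011): print((proj(c,p+R@[x,0,0])[0]).round(1))
g=cv2.cvtColor(c["frame"],cv2.COLOR_RGB2GRAY)
f=c["frame"][190:270,370:470].astype(int); sat=f.max(2)-f.min(2); m=(sat<22)
m[:, 70:]=0
ys,xs=np.nonzero(m[30:]); ys=ys+30
for y in range(45,66):
    r=np.nonzero(m[y])[0]; print(y+190, (r.min()+370,r.max()+370,len(r)) if len(r) else None, end='; ')
cv2.imwrite("pics/s7.png",cv2.resize(c["frame"][190:270,370:470,::-1],None,fx=6,fy=6,interpolation=2))
E
```

```text
t 7.15 pos [400.4  20.1 -31.6] yaw 71.7 q6 -1.21 w 0.002 F [-1.1 -0.1  0.1] ff 0.0
turn/30 [0.001 0.003 0.001] shift [ 0.0003 -0.0002  0.0014]
[403.4 245.3]
[410.1 251.3]
235 (np.int64(400), np.int64(416), 17); 236 (np.int64(401), np.int64(416), 16); 237 (np.int64(402), np.int64(416), 15); 238 (np.int64(402), np.int64(415), 14); 239 (np.int64(402), np.int64(415), 14); 240 (np.int64(402), np.int64(415), 14); 241 (np.int64(401), np.int64(415), 15); 242 (np.int64(401), np.int64(415), 15); 243 (np.int64(401), np.int64(414), 14); 244 (np.int64(401), np.int64(414), 14); 245 (np.int64(401), np.int64(414), 14); 246 (np.int64(402), np.int64(413), 12); 247 (np.int64(404), np.int64(413), 10); 248 (np.int64(405), np.int64(413), 9); 249 (np.int64(406), np.int64(411), 6); 250 (np.int64(407), np.int64(408), 2); 251 None; 252 None; 253 None; 254 None; 255 None;
```

View pics/s7.png

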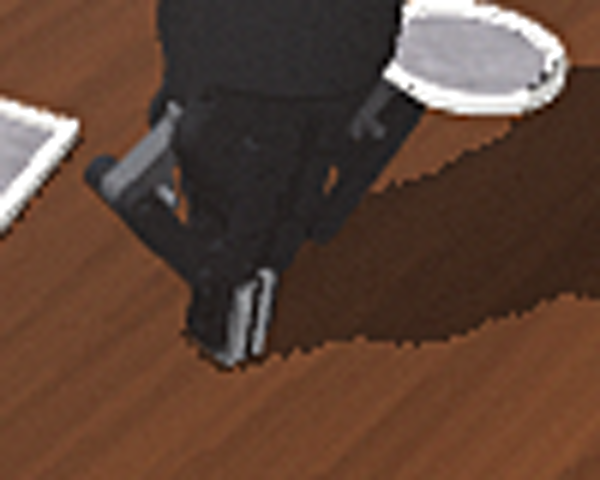

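At touch height the tip centre appears at about (407,247.3), against a predicted (406.8,248.3). So x and y are good to a few mm and only z is biased, by 33.3 mm. I'll put that into the helper.

```bash
sed -i 's/s=observe(); q=s\["ee_rot"\]; R=/s=observe(); s["position"]=s["position"]+[0,0,.0333]; q=s["ee_rot"]; R=/' h.py; python3 - <<'E'
from h import *
go(400,20,150)
go(422.5,227.3,150,45)
E
```

```text
t 7.2 pos [400.7  20.1   1.7] yaw 71.7 q6 -1.21 w 0.001 F [-0.2  0.3  0.9] ff 0.0
turn/30 [ 0.001  0.004 -0.   ] shift [ 0.0003 -0.0002 -0.1483]
t 7.2 pos [400.7  20.1   1.7] yaw 71.7 q6 -1.21 w 0.001 F [-0.2  0.3  0.9] ff 0.0
turn/30 [0.002 0.003 0.891] shift [ 0.0439  0.2037 -0.1483]
```

>>> carry_out(
  steps=[
    [0,0,0,0,0,-0.045,0],
    [0,0,0.2,0.005,0.02,-0.09,0.3],
    [0,0,0.45,0.01,0.045,-0.13,0.65],
    [0,0,0.7,0.02,0.09,-0.148,0.65],
    [0,0,0.89,0.03,0.135,-0.148,0.65],
  ],
)

```text
time_s: 7.7
position: [0.4157, 0.1592, 0.118]
ee_rot: [0.002, 0.386, 0.923, 0.002]
force: [0.4, -1.3, -0.4]
width: 0.647
finger_force: 0.0
```

```bash
python3 - <<'E'
from h import *
go(422.5,227.3,83.5,45)
E
```

```text
t 7.7 pos [415.7 159.2 151.3] yaw 44.6 q6 -0.42 w 0.647 F [ 0.4 -1.3 -0.4] ff 0.0
turn/30 [ 0.01   0.005 -0.012] shift [0.0438 0.0523 0.0679]
```

>>> carry_out(
  steps=[
    [0,0,0,0.02,0.025,0,0.65],
    [0,0,0,0.0435,0.052,0,0.65],
    [0,0,0,0.0435,0.052,0,0.65],
    [0,0,0,0.0435,0.052,0,0.65],
  ],
)

```text
time_s: 8.1
position: [0.4192, 0.2255, 0.1146]
ee_rot: [-0.0, 0.381, 0.924, -0.0]
force: [0.7, -1.3, -0.1]
width: 0.65
finger_force: 0.0
```

```bash
python3 - <<'E'
from h import *
go(422.5,227.3,83.5,45)
E
```

```text
t 8.1 pos [419.2 225.5 147.9] yaw 45.1 q6 -0.3 w 0.65 F [ 0.7 -1.3 -0.1] ff 0.0
turn/30 [-0.002 -0.     0.005] shift [-0.0011  0.0036  0.0644]
```

Descending, settling, then closing.

>>> carry_out(
  steps=[
    [0,0,0,-0.001,0.0035,0.025,0.65],
    [0,0,0,-0.001,0.0035,0.045,0.65],
    [0,0,0,-0.001,0.0035,0.06,0.65],
    [0,0,0,-0.001,0.0035,0.0645,0.65],
    [0,0,0,-0.001,0.0035,0.0645,0.65],
  ],
)

```text
time_s: 8.6
position: [0.4224, 0.2258, 0.05]
ee_rot: [-0.001, 0.383, 0.924, -0.001]
force: [0.7, -0.5, 0.8]
width: 0.649
finger_force: 0.0
```

```bash
python3 - <<'E'
from h import *
go(422.5,227.3,83.5,45)
c=read_camera("side");cv2.imwrite("pics/s8.png",cv2.resize(c["frame"][200:300,285:385,::-1],None,fx=6,fy=6,interpolation=2))
E
```

```text
t 8.6 pos [422.4 225.8  83.3] yaw 45.0 q6 -0.3 w 0.649 F [ 0.7 -0.5  0.8] ff 0.0
turn/30 [-0.003 -0.001 -0.001] shift [ 0.001   0.0011 -0.0002]
```

View pics/s8.png

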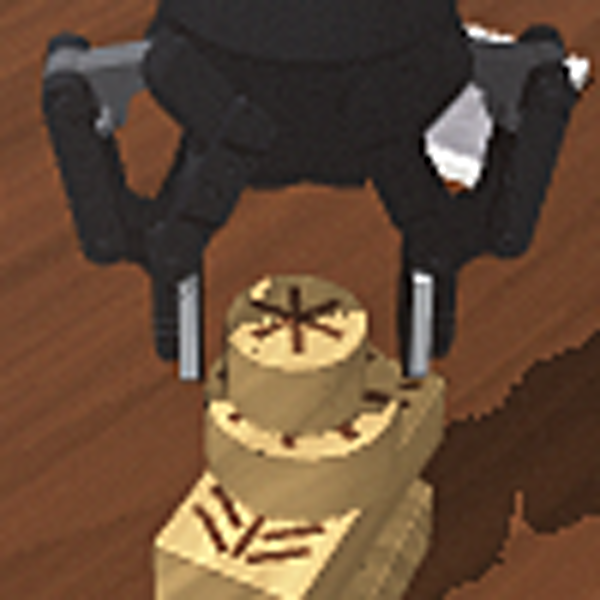

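The side picture shows the fingers flanking the small disc, with inner faces at crop x ≈ 200 and 410 and the disc at 227–370. It needs about 2 mm to the left (tool +y), then I can close and lift.

>>> carry_out(
  steps=[
    [0,0,0,0.001,0.002,0,0.65],
    [0,0,0,0.001,0.002,0,0.55],
    [0,0,0,0.001,0.002,0,0.48],
    [0,0,0,0.001,0.002,0,0.4],
    [0,0,0,0.001,0.002,0,0.35],
  ],
)

```text
time_s: 9.15
position: [0.424, 0.2293, 0.0514]
ee_rot: [0.0, 0.382, 0.924, 0.0]
force: [-1.6, -0.7, 8.8]
width: 0.444
finger_force: 59.2
```

>>> carry_out(
  steps=[
    [0,0,0,0,0,0,0.2],
    [0,0,0,0,0,0,0.2],
  ],
)

```text
time_s: 9.35
position: [0.424, 0.2293, 0.0514]
ee_rot: [0.0, 0.382, 0.924, 0.0]
force: [-1.5, -1.4, 8.8]
width: 0.444
finger_force: 59.2
```

```bash
python3 - <<'E'
from h import *
go(422.5,227.3,170,45)
E
```

```text
t 9.35 pos [424.  229.3  84.7] yaw 45.0 q6 -0.29 w 0.444 F [-1.5 -1.4  8.8] ff 59.2
turn/30 [0.002 0.001 0.002] shift [-0.0004 -0.0024 -0.0853]
```

Gripped: the fingers stopped at 0.444. Lifting straight up.

>>> carry_out(
  steps=[
    [0,0,0,0,0,-0.005,0.2],
    [0,0,0,0,0,-0.02,0.2],
    [0,0,0,0,0,-0.045,0.2],
    [0,0,0,0,0,-0.07,0.2],
    [0,0,0,0,0,-0.075,0.2],
  ],
)

```text
time_s: 9.85
position: [0.4252, 0.23, 0.1282]
ee_rot: [0.001, 0.382, 0.924, 0.002]
force: [0.3, 0.8, -0.0]
width: 0.443
finger_force: 60.2
```

```bash
python3 - <<'E'
from h import *
go(652.3,194.5,160,45)
c=read_camera("side");t=read_camera("top")
im=np.zeros((400,800,3),np.uint8); im[:,:400]=cv2.resize(c["frame"][200:320,280:400,::-1],(400,400)); im[:,400:]=cv2.resize(t["frame"][220:320,210:310,::-1],(400,400),interpolation=2)
cv2.imwrite("pics/a.png",im)
E
```

```text
t 9.85 pos [425.2 230.  161.5] yaw 45.0 q6 -0.29 w 0.443 F [ 0.3  0.8 -0. ] ff 60.2
turn/30 [0.008 0.002 0.001] shift [-0.1858  0.1354  0.0023]
```

>>> carry_out(
  steps=[
    [0,0,0,-0.02,0.014,0,0.2],
    [0,0,0,-0.05,0.036,0,0.2],
    [0,0,0,-0.085,0.062,0,0.2],
    [0,0,0,-0.12,0.087,0,0.2],
    [0,0,0,-0.155,0.113,0,0.2],
  ],
)

```text
time_s: 10.45
position: [0.6138, 0.1987, 0.1236]
ee_rot: [-0.001, 0.382, 0.924, -0.001]
force: [-0.8, 0.5, 0.0]
width: 0.445
finger_force: 60.2
```

>>> carry_out(
  steps=[
    [0,0,0,-0.02,0.014,0,0.2],
    [0,0,0,-0.03,0.022,0,0.2],
    [0,0,0,-0.03,0.022,0.02,0.2],
    [0,0,0,-0.03,0.022,0.05,0.2],
    [0,0,0,-0.03,0.022,0.06,0.2],
  ],
)

```text
time_s: 10.95
position: [0.6466, 0.1933, 0.0616]
ee_rot: [-0.002, 0.382, 0.924, -0.002]
force: [0.4, 0.3, 0.5]
width: 0.444
finger_force: 60.2
```

```bash
python3 - <<'E'
from h import *
go(652.3,194.5,11.5,45)
c=read_camera("side");t=read_camera("top")
for k in contours(wood(c)):
    b=cv2.boundingRect(k); print("side",b)
for k in contours(wood(t)):
    b=cv2.boundingRect(k); print("top",b)
E
```

```text
t 10.95 pos [646.6 193.3  94.9] yaw 45.0 q6 -0.5 w 0.444 F [0.4 0.3 0.5] ff 60.2
turn/30 [-0.01  -0.006  0.001] shift [-0.0034  0.0053  0.0833]
side (311, 254, 48, 60)
side (257, 187, 19, 20)
side (364, 95, 83, 48)
top (517, 177, 27, 32)
top (521, 81, 119, 91)
```

>>> carry_out(
  steps=[
    [0,0,0,-0.0034,0.0053,0.03,0.2],
    [0,0,0,-0.0034,0.0053,0.06,0.2],
    [0,0,0,-0.0034,0.0053,0.066,0.2],
    [0,0,0,-0.0034,0.0053,0.066,0.2],
  ],
)

```text
time_s: 11.45
position: [0.6555, 0.1953, -0.0005]
ee_rot: [-0.001, 0.382, 0.924, -0.0]
force: [-0.7, 0.6, 0.2]
width: 0.447
finger_force: 60.3
```

```bash
python3 - <<'E'
from h import *
go(652.3,194.5,11.5,45)
c=read_camera("side");cv2.imwrite("pics/s9.png",cv2.resize(c["frame"][160:280,220:380,::-1],None,fx=5,fy=5,interpolation=2))
print(proj(c,[.6515,.1935,.008]))
E
```

```text
t 11.45 pos [655.5 195.3  32.8] yaw 45.1 q6 -0.5 w 0.447 F [-0.7  0.6  0.2] ff 60.3
turn/30 [-0.002 -0.001  0.002] shift [ 0.0017 -0.0027  0.0213]
[[268.05142171 231.92129067]]
```

View pics/s9.png

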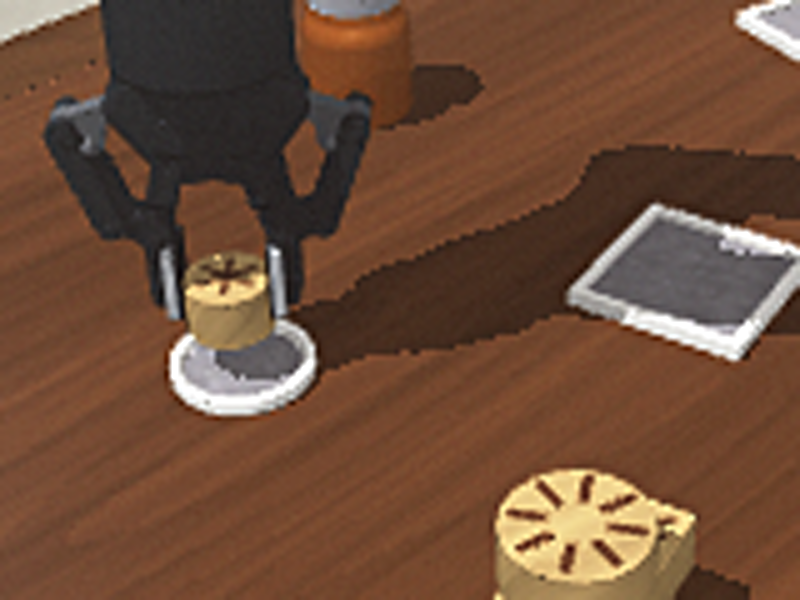

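The side picture shows the small disc held level, with its top centre at about (265,215.6). The small round frame is below it at (268,232), and the pile still stands. I am turning the disc centre into a position.

```bash
python3 - <<'E'
from h import *
c=read_camera("side"); print(ray(c,[[265,215.6],[265,215.6],[265,215.6]],.052)[0]*1e3, ray(c,[265,215.6],.045)*1e3)
h=hsv(c); m=wood(c); m[:, :250]=0; m[:,290:]=0
for k in contours(m,60):
    b=cv2.boundingRect(k); print(b)
E
```

```text
[654.39465607 194.96286604] [[662.71531949 189.15401214]]
(256, 210, 19, 19)
```

The disc is within 1 mm of the TCP reading, so camera and arm agree. Lowering it into the frame.

>>> carry_out(
  steps=[
    [0,0,0,0.0017,-0.0027,0.005,0.2],
    [0,0,0,0.0017,-0.0027,0.012,0.2],
    [0,0,0,0.0017,-0.0027,0.018,0.2],
    [0,0,0,0.0017,-0.0027,0.0205,0.2],
    [0,0,0,0.0017,-0.0027,0.0205,0.2],
  ],
)

```text
time_s: 12.05
position: [0.6525, 0.1943, -0.0217]
ee_rot: [-0.0, 0.382, 0.924, -0.0]
force: [0.4, 0.4, -0.2]
width: 0.446
finger_force: 60.3
```

>>> carry_out(
  steps=[
    [0,0,0,0,0,0.0005,0.2],
    [0,0,0,0,0,0.001,0.2],
  ],
)

```text
time_s: 12.25
position: [0.6532, 0.1945, -0.0219]
ee_rot: [0.0, 0.382, 0.924, 0.0]
force: [-0.6, 0.1, 0.1]
width: 0.441
finger_force: 60.3
```

>>> carry_out(
  steps=[
    [0,0,0,0,0,0.0005,0.2],
    [0,0,0,0,0,0.0005,0.2],
  ],
)

```text
time_s: 12.45
position: [0.653, 0.1945, -0.0224]
ee_rot: [0.0, 0.382, 0.924, 0.0]
force: [0.6, 0.4, -0.3]
width: 0.446
finger_force: 60.3
```

>>> carry_out(
  steps=[
    [0,0,0,0,0,0.0004,0.2],
    [0,0,0,0,0,0.0004,0.2],
  ],
)

```text
time_s: 12.65
position: [0.653, 0.1946, -0.0225]
ee_rot: [0.0, 0.382, 0.924, 0.0]
force: [-1.5, -1.4, 3.4]
width: 0.444
finger_force: 60.6
```

It is touching the floor (3.4 N). Releasing and rising.

>>> carry_out(
  steps=[
    [0,0,0,0,0,0,0.48],
    [0,0,0,0,0,0,0.55],
    [0,0,0,0,0,0,0.6],
    [0,0,0,0,0,-0.005,0.65],
    [0,0,0,0,0,-0.025,0.65],
  ],
)

```text
time_s: 13.15
position: [0.6512, 0.194, 0.0005]
ee_rot: [-0.002, 0.382, 0.924, -0.001]
force: [-0.4, 0.5, 0.0]
width: 0.65
finger_force: 0.0
```

>>> carry_out(
  steps=[
    [0,0,0,0,0,-0.04,0.65],
    [0,0,0,0,0,-0.08,0.9],
    [0,0,0,0,0,-0.12,0.9],
    [0,0,0,0.06,-0.05,-0.12,0.85],
    [0,0,0,0.09,-0.08,-0.12,0.85],
  ],
)

```text
time_s: 13.65
position: [0.5539, 0.2012, 0.124]
ee_rot: [0.002, 0.383, 0.924, 0.001]
force: [-0.4, 0.3, -0.4]
width: 0.848
finger_force: 0.0
```

```bash
cat >> h.py <<'E'
def blobs(c,z,x0,y0,x1,y1,amin=60):
    m=wood(c); k=np.zeros_like(m); k[y0:y1,x0:x1]=1
    for q in contours(m&k,amin):
        H=cv2.convexHull(q)[:,0]; print("bbox",cv2.boundingRect(q),"rect at z",rect(ray(c,H,z)))
E
python3 - <<'E'
from h import *
go(420,227,150)
c=read_camera("side");t=read_camera("top")
for k in contours(wood(t)): print("top",cv2.boundingRect(k))
for k in contours(wood(c)): print("side",cv2.boundingRect(k))
blobs(t,.03,260,160,300,200)
# large disc top face: sharp lit plane; print intensity-based mask
h=hsv(t)
f=t["frame"][235:305,220:300]
for k in contours(wood(t)):
    b=cv2.boundingRect(k)
    if b[0]<300: 
        for ap in (cv2.approxPolyDP(k,2,True)[:,0],): print("poly",ap.tolist())
for k in contours(wood(c)):
    b=cv2.boundingRect(k)
    if b[1]>230: print("sidepoly",cv2.approxPolyDP(k,1.2,True)[:,0].tolist())
im=np.zeros((560,800,3),np.uint8); im[:400,:400]=cv2.resize(c["frame"][235:325,290:380,::-1],(400,400),interpolation=2); im[:400,400:]=cv2.resize(t["frame"][230:310,220:300,::-1],(400,400),interpolation=2)
cv2.imwrite("pics/pile2.png",im)
E
```

```text
t 13.65 pos [553.9 201.2 157.3] yaw 45.0 q6 -0.44 w 0.848 F [-0.4  0.3 -0.4] ff 0.0
turn/30 [ 0.007  0.003 -0.   ] shift [ 0.1129 -0.0765  0.0068]
top (239, 254, 42, 16)
top (517, 177, 27, 32)
top (521, 81, 119, 91)
side (311, 254, 48, 60)
side (258, 219, 19, 19)
side (364, 95, 81, 48)
poly [[280, 256], [267, 254], [249, 260], [239, 269]]
sidepoly [[331, 254], [328, 255], [333, 260], [331, 262], [326, 256], [320, 261], [320, 278], [311, 289], [311, 300], [316, 304], [343, 313], [355, 291], [356, 281], [353, 279], [357, 273], [358, 263], [349, 260], [342, 255]]
```

```bash
cat >> h.py <<'E'
def disc(c,uv,z,r):
    V=cv2.GaussianBlur(hsv(c)[...,2],(3,3),0); w=wood(c)
    p0=ray(c,uv,z)[0]
    yy,xx=np.mgrid[0:400,0:640]; P=ray(c,np.c_[xx.ravel(),yy.ravel()],z).reshape(400,640,2)
    near=np.linalg.norm(P-p0,axis=2)<r*1.5
    th,_=cv2.threshold(V[near&w].reshape(-1,1),0,255,cv2.THRESH_OTSU)
    m=(near&w&(V>th)).astype(np.uint8); m=cv2.morphologyEx(m,cv2.MORPH_CLOSE,np.ones((5,5)))
    q=max(contours(m,20),key=cv2.contourArea)[:,0]; B=ray(c,q,z)
    ctr=p0
    for _ in range(30):
        d=np.linalg.norm(B-ctr,axis=1); k=abs(d-r)<.005
        e=(B-ctr)[k]; n=e/np.linalg.norm(e,axis=1)[:,None]
        ctr=ctr+np.linalg.lstsq(n,d[k]-r,rcond=None)[0]
    print("disc",(p0*1e3).round(1),"->",(ctr*1e3).round(1),"n",k.sum(),len(B),"rms",(d[k]-r).std()*1e3)
E
python3 - <<'E'
from h import *
c=read_camera("side")
disc(c,[334.6,265],.078,.028); disc(c,[334.6,265],.078,.029)
disc(c,[267.5,225],.030,.020)
E
```

```text
disc [421.8 226. ] -> [421.6 224.2] n 81 88 rms 1.5100872659449165
disc [421.8 226. ] -> [421.6 224.2] n 83 89 rms 1.639488900095168
disc [648.2 195.4] -> [653.8 192.8] n 39 39 rms 0.8894485618239599
```

View pics/pile2.png

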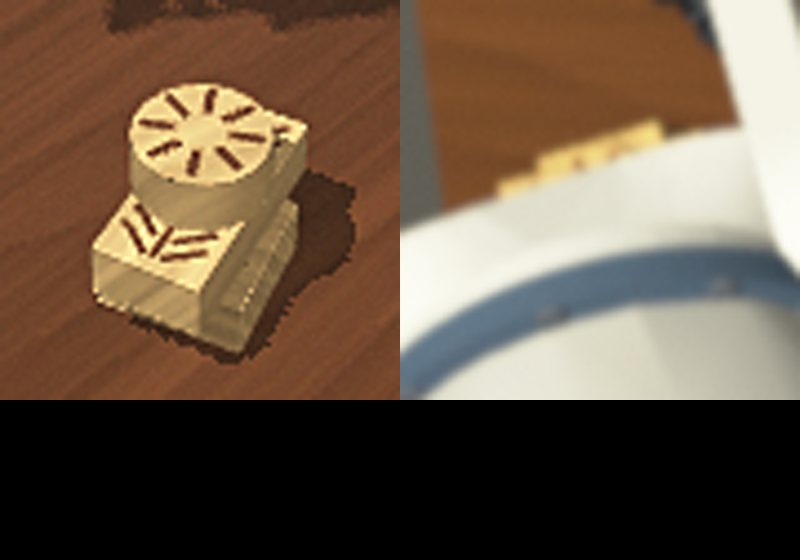

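The last picture shows the large disc alone on top, centred at side (334.1,264.6), with the rest of the pile undisturbed. Next I grasp the large disc.

```bash
python3 - <<'E'
from h import *
go(421.8,225,140,45)
E
```

```text
t 13.8 pos [549.8 200.5 155.5] yaw 45.1 q6 -0.44 w 0.853 F [-0.   0.6 -0.1] ff 0.0
turn/30 [-0.004 -0.002  0.004] shift [ 0.108  -0.0729  0.0158]
```

>>> carry_out(
  steps=[
    [0,0,0,0.036,-0.024,0,0.85],
    [0,0,0,0.072,-0.048,0,0.85],
    [0,0,0,0.1,-0.067,0,0.85],
    [0,0,0,0.108,-0.073,0.015,0.85],
    [0,0,0,0.108,-0.073,0.015,0.85],
  ],
)

```text
time_s: 14.3
position: [0.4241, 0.2255, 0.1065]
ee_rot: [-0.0, 0.382, 0.924, -0.001]
force: [-0.1, -0.2, -0.7]
width: 0.844
finger_force: 0.0
```

```bash
python3 - <<'E'
from h import *
go(421.8,225,55,45)
E
```

```text
t 14.3 pos [424.1 225.5 139.8] yaw 45.1 q6 -0.3 w 0.844 F [-0.1 -0.2 -0.7] ff 0.0
turn/30 [-0.003 -0.001  0.003] shift [ 0.0013 -0.0019  0.0848]
```

>>> carry_out(
  steps=[
    [0,0,0,0.001,-0.001,0.03,0.85],
    [0,0,0,0.001,-0.001,0.055,0.85],
    [0,0,0,0.001,-0.001,0.075,0.85],
    [0,0,0,0.001,-0.001,0.0845,0.85],
    [0,0,0,0.001,-0.001,0.0845,0.85],
  ],
)

```text
time_s: 14.8
position: [0.4245, 0.2253, 0.0219]
ee_rot: [-0.0, 0.383, 0.924, -0.001]
force: [0.0, 0.7, 0.0]
width: 0.851
finger_force: 0.0
```

```bash
python3 - <<'E'
from h import *
go(422.3,225.5,55,45)
c=read_camera("side"); f=c["frame"].astype(int); m=wood(c)
# inner pad edges vs disc edges along row through disc mid height
for z in (.070,.066):
    u=proj(c,[.4223,.2255,z])[0]; v=int(u[1])+4; print(u.round(1), "".join("W" if m[v,x] else ("g" if f[v,x].max()-f[v,x].min()<22 and f[v,x].max()>100 else ("k" if f[v,x].max()<70 else ".")) for x in range(300,372)))
E
```

```text
t 14.8 pos [424.5 225.3  55.2] yaw 45.0 q6 -0.3 w 0.851 F [0.  0.7 0. ] ff 0.0
turn/30 [-0.002 -0.001  0.   ] shift [ 0.0017 -0.0014  0.0002]
[334.5 268.2] ..........gg.k......WWWWWWWWWWWW...WWWWWWW...WWWWWWWWWWWkW..kkkkkkkkkkkk
[334.5 269.9] ....................WWWWWWWWWWWW..WWWWWWWWW.WWWWWWWWWWWWWW.kkkkkkkkkkk.k
```

The fingers straddle the disc evenly to within about 1 px. Closing.

>>> carry_out(
  steps=[
    [0,0,0,0,0,0,0.76],
    [0,0,0,0,0,0,0.7],
    [0,0,0,0,0,0,0.64],
    [0,0,0,0,0,0,0.58],
    [0,0,0,0,0,0,0.4],
  ],
)

```text
time_s: 15.35
position: [0.4246, 0.2258, 0.024]
ee_rot: [0.001, 0.382, 0.924, 0.001]
force: [-1.1, -1.5, 10.7]
width: 0.631
finger_force: 60.9
```

>>> carry_out(
  steps=[
    [0,0,0,0,0,0,0.4],
    [0,0,0,0,0,0,0.4],
  ],
)

```text
time_s: 15.55
position: [0.4246, 0.2258, 0.024]
ee_rot: [0.001, 0.382, 0.924, 0.001]
force: [-0.7, -1.6, 9.9]
width: 0.632
finger_force: 60.9
```

```bash
python3 - <<'E'
from h import *
go(430,-209,140,45)
E
```

```text
t 15.55 pos [424.6 225.8  57.3] yaw 45.0 q6 -0.3 w 0.632 F [-0.7 -1.6  9.9] ff 60.9
turn/30 [0.003 0.001 0.001] shift [-0.3111 -0.3037 -0.083 ]
```

>>> carry_out(
  steps=[
    [0,0,0,0,0,-0.006,0.4],
    [0,0,0,0,0,-0.025,0.4],
    [0,0,0,0,0,-0.055,0.4],
    [0,0,0,0,0,-0.08,0.4],
    [0,0,0,0,0,-0.085,0.4],
  ],
)

```text
time_s: 16.05
position: [0.4255, 0.2264, 0.1107]
ee_rot: [0.002, 0.382, 0.924, 0.002]
force: [-0.4, 0.0, -0.6]
width: 0.633
finger_force: 63.1
```

```bash
python3 - <<'E'
from h import *
go(430,-209,140,45)
c=read_camera("side"); print([cv2.boundingRect(k) for k in contours(wood(c))])
E
```

```text
t 16.05 pos [425.5 226.4 144. ] yaw 45.0 q6 -0.3 w 0.633 F [-0.4  0.  -0.6] ff 63.1
turn/30 [0.009 0.003 0.001] shift [-0.3108 -0.3049  0.003 ]
[(311, 255, 48, 59), (258, 219, 19, 19), (317, 214, 35, 33), (364, 95, 83, 48)]
```

>>> carry_out(
  steps=[
    [0,0,0,-0.018,-0.018,0,0.4],
    [0,0,0,-0.048,-0.047,0,0.4],
    [0,0,0,-0.08,-0.079,0,0.4],
    [0,0,0,-0.112,-0.11,0,0.4],
    [0,0,0,-0.144,-0.141,0,0.4],
  ],
)

```text
time_s: 16.6
position: [0.4251, 0.0224, 0.1069]
ee_rot: [-0.0, 0.382, 0.924, -0.0]
force: [1.3, -0.2, -0.3]
width: 0.631
finger_force: 63.2
```

>>> carry_out(
  steps=[
    [0,0,0,-0.032,-0.031,0,0.4],
    [0,0,0,-0.064,-0.063,0,0.4],
    [0,0,0,-0.096,-0.094,0,0.4],
    [0,0,0,-0.128,-0.125,0,0.4],
    [0,0,0,-0.156,-0.153,0,0.4],
  ],
)

```text
time_s: 17.1
position: [0.4275, -0.1965, 0.1068]
ee_rot: [-0.0, 0.383, 0.924, -0.0]
force: [0.2, 0.9, -0.6]
width: 0.631
finger_force: 63.2
```

>>> carry_out(
  steps=[
    [0,0,0,-0.01,-0.01,0.03,0.4],
    [0,0,0,-0.01,-0.01,0.07,0.4],
    [0,0,0,-0.01,-0.01,0.1,0.4],
    [0,0,0,-0.01,-0.01,0.1,0.4],
  ],
)

```text
time_s: 17.5
position: [0.4247, -0.2072, 0.0038]
ee_rot: [-0.004, 0.383, 0.924, 0.0]
force: [-0.3, 0.3, -0.0]
width: 0.632
finger_force: 63.4
```

```bash
python3 - <<'E'
from h import *
go(430,-209,10,45)
c=read_camera("side"); s=observe(); p=s["position"]+[0,0,.0333]; z=p[2]-.0053+.026; print("block top z",z)
disc(c,proj(c,[p[0],p[1],z])[0],z,.028)
E
```

```text
t 17.5 pos [ 424.7 -207.2   37.1] yaw 45.0 q6 -1.24 w 0.632 F [-0.3  0.3 -0. ] ff 63.4
turn/30 [-0.005 -0.015  0.   ] shift [-0.0052  0.0026  0.0271]
block top z 0.05977942253386484
disc [ 426.1 -207.8] -> [ 426.  -204.3] n 26 43 rms 1.4621009450285525
```

>>> carry_out(
  steps=[
    [0,0,0,-0.004,0.002,0.01,0.4],
    [0,0,0,-0.004,0.002,0.01,0.4],
  ],
)

```text
time_s: 17.75
position: [0.4338, -0.2105, -0.002]
ee_rot: [0.001, 0.382, 0.924, -0.0]
force: [-1.0, -0.8, 0.9]
width: 0.629
finger_force: 63.4
```

```bash
python3 - <<'E'
from h import *
go(430,-209,10,45)
c=read_camera("side"); s=observe(); p=s["position"]+[0,0,.0333]; z=p[2]-.0053+.026; print("block top z",z)
disc(c,proj(c,[p[0],p[1],z])[0],z,.028)
m=wood(c); k=max([q for q in contours(m,60) if 400<cv2.boundingRect(q)[0]<500 and cv2.boundingRect(q)[1]>150],key=cv2.contourArea)
print(cv2.boundingRect(k)); th=np.linspace(0,2*np.pi,60)
P=np.r_[np.c_[p[0]+.028*np.cos(th),p[1]+.028*np.sin(th),th*0+z],np.c_[p[0]+.028*np.cos(th),p[1]+.028*np.sin(th),th*0+z-.026]]
u=proj(c,P); print("expected",u.min(0),u.max(0))
E
```

```text
t 17.75 pos [ 433.8 -210.5   31.3] yaw 45.1 q6 -1.24 w 0.629 F [-1.  -0.8  0.9] ff 63.4
turn/30 [0.001 0.003 0.002] shift [ 0.0038 -0.0016  0.0213]
block top z 0.05226091501084468
disc [ 433.5 -210.4] -> [ 436.4 -211.2] n 26 42 rms 1.5174685030792383
(438, 178, 24, 20)
expected [435.75530489 177.503954  ] [461.02688092 197.83129939]
```

>>> carry_out(
  steps=[
    [0,0,0,0.004,-0.0016,0.006,0.4],
    [0,0,0,0.004,-0.0016,0.013,0.4],
    [0,0,0,0.004,-0.0016,0.018,0.4],
    [0,0,0,0.004,-0.0016,0.02,0.4],
    [0,0,0,0.004,-0.0016,0.02,0.4],
  ],
)

```text
time_s: 18.3
position: [0.4283, -0.2083, -0.0228]
ee_rot: [-0.0, 0.382, 0.924, 0.0]
force: [-0.1, 0.2, 0.8]
width: 0.629
finger_force: 63.4
```

>>> carry_out(
  steps=[
    [0,0,0,0,0,0.0006,0.4],
    [0,0,0,0,0,0.0012,0.4],
  ],
)

```text
time_s: 18.5
position: [0.4287, -0.2085, -0.0235]
ee_rot: [0.0, 0.382, 0.924, -0.0]
force: [-0.3, -0.1, -0.8]
width: 0.633
finger_force: 63.4
```

>>> carry_out(
  steps=[
    [0,0,0,0,0,0.0005,0.4],
    [0,0,0,0,0,0.0005,0.4],
  ],
)

```text
time_s: 18.7
position: [0.4287, -0.2085, -0.0239]
ee_rot: [0.0, 0.382, 0.924, -0.0]
force: [0.1, 0.4, 2.5]
width: 0.629
finger_force: 63.8
```

It touches the floor (2.5 N). Releasing and rising.

>>> carry_out(
  steps=[
    [0,0,0,0,0,0,0.66],
    [0,0,0,0,0,0,0.72],
    [0,0,0,0,0,0,0.8],
    [0,0,0,0,0,-0.005,0.82],
    [0,0,0,0,0,-0.025,0.82],
  ],
)

```text
time_s: 19.2
position: [0.4272, -0.2078, 0.0]
ee_rot: [-0.002, 0.382, 0.924, 0.0]
force: [0.1, 0.0, 0.4]
width: 0.82
finger_force: 0.0
```

>>> carry_out(
  steps=[
    [0,0,0,0,0,-0.04,0.82],
    [0,0,0,0,0,-0.08,0.82],
    [0,0,0,0,0,-0.12,0.82],
    [0,0,0,0,0,-0.14,0.75],
  ],
)

```text
time_s: 19.6
position: [0.4298, -0.2091, 0.1446]
ee_rot: [0.002, 0.382, 0.924, -0.0]
force: [-0.3, -0.2, -0.3]
width: 0.749
finger_force: 0.0
```

```bash
cat >> h.py <<'E'
def topface(c,uv,z,rmax,thr=None):
    """bright (top lit) face around pixel uv, as rectangle on plane z"""
    V=hsv(c)[...,2]; w=wood(c); yy,xx=np.mgrid[0:400,0:640]
    P=ray(c,np.c_[xx.ravel(),yy.ravel()],z).reshape(400,640,2); near=np.linalg.norm(P-ray(c,uv,z)[0],axis=2)<rmax
    th=thr or cv2.threshold(V[near&w].reshape(-1,1),0,255,cv2.THRESH_OTSU)[0]
    m=cv2.morphologyEx((near&w&(V>th)).astype(np.uint8),cv2.MORPH_CLOSE,np.ones((5,5)))
    q=max(contours(m,20),key=cv2.contourArea)
    print("face thr",th,"rect",rect(ray(c,q[:,0],z)),"poly",cv2.approxPolyDP(q,1.5,True)[:,0].tolist())
    return q
E
python3 - <<'E'
from h import *
go(419,226,100,14)
c=read_camera("side");t=read_camera("top")
topface(c,proj(c,[.419,.226,.052])[0],.052,.075)
for k in contours(wood(t)):
    if cv2.boundingRect(k)[0]<300: print("top poly",cv2.approxPolyDP(k,1.5,True)[:,0].tolist(),rect(ray(t,k[:,0],.052)))
topface(t,proj(t,[.419,.226,.052])[0],.052,.075)
topface(c,[448,188],.030,.045)
E
```

```text
t 19.6 pos [ 429.8 -209.1  177.9] yaw 45.0 q6 -1.24 w 0.749 F [-0.3 -0.2 -0.3] ff 0.0
turn/30 [0.005 0.007 1.034] shift [0.3155 0.3    0.077 ]
face thr 191.0 rect [418.  234.1 120.5  45.  -74.2] poly [[358, 263], [336, 256], [311, 289], [314, 292], [314, 296], [311, 297], [312, 302], [320, 304], [313, 302], [313, 297], [317, 294], [334, 300]]
top poly [[280, 256], [268, 254], [254, 258], [241, 265], [239, 269], [242, 284], [258, 285], [284, 276], [285, 273]] [420.4 225.9 106.4  64.5 -72.8]
top poly [[276, 171], [272, 175], [272, 181], [274, 184], [282, 186], [286, 183], [287, 176], [282, 171]] [644.4 191.2  38.1  37.3   2. ]
face thr 197.0 rect [422.5 227.6 100.4  56.7 -73.6] poly [[279, 257], [267, 255], [248, 261], [246, 265], [241, 266], [240, 272], [243, 284], [283, 275]]
face thr 212.0 rect [ 428.3 -210.4   52.8   50.7  -84.2] poly [[439, 189], [441, 194], [450, 197], [456, 197], [460, 194], [459, 190], [453, 187], [445, 186]]
```

```bash
python3 - <<'E'
from h import *
c=read_camera("side");t=read_camera("top")
for cc,L in ((c,[[336,255.5],[358.5,263],[334.5,300.5],[311,289]]),(t,[[280.5,255.5],[285,275.5],[242.5,285],[239,266]])):
    P=ray(cc,L,.052)*1e3; e=np.roll(P,-1,0)-P
    print(P.round(0).tolist(),"ctr",P.mean(0).round(1),"len",np.linalg.norm(e,axis=1).round(1),"ang",(np.degrees(np.arctan2(e[:,1],e[:,0]))%180).round(1))
V=hsv(t)[...,2]
print(V[250:292:2,234:292:2])
E
```

```text
[[456.0, 184.0], [413.0, 171.0], [385.0, 266.0], [430.0, 275.0]] ctr [420.7 224.2] len [45.2 99.4 45.9 94.8] ang [ 17.  106.3  11.2 105.9]
[[456.0, 182.0], [409.0, 169.0], [384.0, 270.0], [428.0, 280.0]] ctr [419.1 225.2] len [ 48.7 103.5  45.7 102.4] ang [ 14.9 103.8  13.6 105.4]
[[133 134 135 133 133 134 132 133 133 131 132 131 130 130 130 130 132 133
  134 136 137 137 137 136 135 136 134 134 133]
 [132 131 131 132 131 133 132 130 131 132 132 130 129 129 129 128 127 128
  130 128 128 130 132 132 133 134 135 134 135]
 [130 131 130 130 130 129 129 129 129 128 129 130 129 129 128 129 143 169
  197 139 118 121 127 127 126 126 127 128 127]
 [134 132 133 132 132 133 133 131 132 132 132 133 137 153 166 203 229 245
  248 181 123 148 189 162 128 127 126 127 126]
 [134 133 136 137 134 135 135 135 137 140 166 184 212 232 240 243 246 246
  249 233 227 237 240 191 127 122 110 115 125]
 [129 129 131 134 133 133 138 163 189 222 244 247 245 243 244 244 245 246
  242 239 237 227 232 212 114  92  84  85  97]
 [128 127 125 124 124 125 141 229 244 247 247 249 244 244 241 242 232 230
  228 218 225 215 
[... 1023 characters left out ...]
246 230 241 242 247 249 248 247 237 224 200 188
  162 144 127 111  97  93 100 117 123 128 139]
 [145 144 143 144 196 251 252 250 247 246 235 232 204 195 173 153 140 121
  107  99 102 109 123 124 138 147 148 149 150]
 [140 141 140 140 175 242 237 225 188 167 163 165 147 139 114 100  96  94
  107 115 129 134 141 141 141 141 142 142 144]
 [143 143 144 141 147 168 153 145 140 137 146 125 106 103 113 117 127 129
  132 132 133 133 134 131 134 131 132 132 134]
 [145 145 146 145 144 145 144 144 144 144 143 139 135 137 141 142 142 140
  140 139 138 138 139 137 137 136 137 136 135]
 [142 143 143 142 143 142 142 142 141 142 142 142 142 141 142 140 141 141
  141 140 140 140 139 139 139 140 139 138 139]]
```

```bash
python3 - <<'E'
from h import *
go(420.5,225.2,130,15)
E
```

```text
t 19.8 pos [ 428.5 -208.4  174.3] yaw 45.0 q6 -1.24 w 0.747 F [ 0.6 -0.4 -1. ] ff 0.0
turn/30 [1.000e-03 1.000e-03 1.001e+00] shift [0.3121 0.3011 0.0442]
```

>>> carry_out(
  steps=[
    [0,0,0.1,0.03,0.029,0,0.75],
    [0,0,0.3,0.062,0.06,0,0.75],
    [0,0,0.5,0.094,0.091,0,0.75],
    [0,0,0.75,0.126,0.122,0,0.75],
    [0,0,1.0,0.158,0.153,0,0.75],
  ],
)

```text
time_s: 20.3
position: [0.4237, 0.0076, 0.1394]
ee_rot: [-0.001, 0.604, 0.797, -0.001]
force: [0.6, 0.1, -0.9]
width: 0.745
finger_force: 0.0
```

```bash
python3 - <<'E'
from h import *
go(420.5,225.2,130,15)
E
```

```text
t 20.3 pos [423.7   7.6 172.7] yaw 15.7 q6 -0.26 w 0.745 F [ 0.6  0.1 -0.9] ff 0.0
turn/30 [-0.005 -0.001  0.022] shift [0.2104 0.0557 0.0427]
```

>>> carry_out(
  steps=[
    [0,0,0,0.045,0.012,0,0.75],
    [0,0,0,0.09,0.024,0,0.75],
    [0,0,0,0.135,0.036,0.01,0.75],
    [0,0,0,0.18,0.048,0.03,0.75],
    [0,0,0,0.205,0.055,0.04,0.75],
  ],
)

```text
time_s: 20.8
position: [0.42, 0.2205, 0.0983]
ee_rot: [-0.001, 0.601, 0.799, -0.001]
force: [1.0, -0.4, 0.3]
width: 0.751
finger_force: 0.0
```

>>> carry_out(
  steps=[
    [0,0,0,0,0,0,0.75],
    [0,0,0,0,0,0,0.75],
  ],
)

```text
time_s: 21.0
position: [0.4203, 0.2179, 0.0992]
ee_rot: [-0.001, 0.601, 0.799, -0.002]
force: [0.7, 0.3, 0.6]
width: 0.748
finger_force: 0.0
```

```bash
python3 - <<'E'
from h import *
go(420.5,225.2,31,15)
E
```

```text
t 21.0 pos [420.3 217.9 132.5] yaw 16.1 q6 0.2 w 0.748 F [0.7 0.3 0.6] ff 0.0
turn/30 [-0.007  0.002  0.035] shift [0.007  0.0025 0.1015]
```

>>> carry_out(
  steps=[
    [0,0,0.03,0.006,0.002,0.03,0.75],
    [0,0,0.03,0.006,0.002,0.06,0.75],
    [0,0,0.03,0.006,0.002,0.065,0.75],
    [0,0,0.03,0.006,0.002,0.065,0.75],
  ],
)

```text
time_s: 21.4
position: [0.4212, 0.2232, 0.0353]
ee_rot: [-0.001, 0.609, 0.793, -0.001]
force: [0.3, 0.1, 0.1]
width: 0.751
finger_force: 0.0
```

```bash
python3 - <<'E'
from h import *
go(420.5,225.2,31,15)
E
```

```text
t 21.4 pos [421.2 223.2  68.6] yaw 15.0 q6 0.22 w 0.751 F [0.3 0.1 0.1] ff 0.0
turn/30 [-0.005  0.001 -0.   ] shift [ 0.0022 -0.0001  0.0376]
```

>>> carry_out(
  steps=[
    [0,0,0,0.002,0,0.015,0.75],
    [0,0,0,0.002,0,0.03,0.75],
    [0,0,0,0.002,0,0.0375,0.75],
    [0,0,0,0.002,0,0.0375,0.75],
  ],
)

```text
time_s: 21.8
position: [0.4216, 0.2261, -0.0014]
ee_rot: [-0.0, 0.609, 0.794, -0.0]
force: [0.5, -0.0, 0.3]
width: 0.748
finger_force: 0.0
```

```bash
python3 - <<'E'
from h import *
go(420.5,225.2,31,15)
E
```

```text
t 21.8 pos [421.6 226.1  31.9] yaw 15.0 q6 0.23 w 0.748 F [ 0.5 -0.   0.3] ff 0.0
turn/30 [-0.001  0.     0.001] shift [-0.0006 -0.0013  0.0009]
```

Positioned. Closing slowly.

>>> carry_out(
  steps=[
    [0,0,0,0,-0.0005,0,0.68],
    [0,0,0,0,-0.0005,0,0.62],
    [0,0,0,0,-0.0005,0,0.56],
    [0,0,0,0,-0.0005,0,0.5],
    [0,0,0,0,-0.0005,0,0.3],
  ],
)

```text
time_s: 22.3
position: [0.4213, 0.2265, -0.0007]
ee_rot: [0.0, 0.608, 0.794, 0.0]
force: [-2.6, -1.3, 11.4]
width: 0.527
finger_force: 61.5
```

>>> carry_out(
  steps=[
    [0,0,0,0,0,0,0.3],
    [0,0,0,0,0,0,0.3],
  ],
)

```text
time_s: 22.5
position: [0.4213, 0.2265, -0.0007]
ee_rot: [0.0, 0.608, 0.794, 0.0]
force: [-1.4, -1.7, 9.8]
width: 0.523
finger_force: 61.5
```

```bash
python3 - <<'E'
from h import *
go(420.5,225.2,31,15)
E
```

```text
t 22.5 pos [421.3 226.5  32.6] yaw 15.1 q6 0.23 w 0.523 F [-1.4 -1.7  9.8] ff 61.5
turn/30 [ 0.001 -0.     0.002] shift [-0.0011 -0.0011  0.0016]
```

>>> carry_out(
  steps=[
    [0,0,0,0,0,-0.006,0.3],
    [0,0,0,0,0,-0.025,0.3],
    [0,0,0,0,0,-0.06,0.3],
    [0,0,0,0,0,-0.095,0.3],
    [0,0,0,0,0,-0.1,0.3],
  ],
)

```text
time_s: 23.0
position: [0.4233, 0.2276, 0.1023]
ee_rot: [0.001, 0.608, 0.794, 0.003]
force: [0.5, 0.1, -0.4]
width: 0.523
finger_force: 61.6
```

```bash
python3 - <<'E'
from h import *
go(631.5,-248.5,140,44)
c=read_camera("side"); print([cv2.boundingRect(k) for k in contours(wood(c))])
E
```

```text
t 23.0 pos [423.3 227.6 135.6] yaw 15.1 q6 0.23 w 0.523 F [ 0.5  0.1 -0.4] ff 61.6
turn/30 [ 0.012  0.    -0.965] shift [-0.5138  0.0773 -0.0047]
[(312, 271, 45, 43), (258, 219, 19, 19), (307, 210, 40, 53), (437, 186, 24, 20), (367, 95, 80, 56)]
```

>>> carry_out(
  steps=[
    [0,0,-0.05,-0.02,0.003,0,0.3],
    [0,0,-0.2,-0.055,0.008,0,0.3],
    [0,0,-0.45,-0.1,0.015,0,0.3],
    [0,0,-0.7,-0.145,0.022,0,0.3],
    [0,0,-0.95,-0.19,0.029,0,0.3],
  ],
)

```text
time_s: 23.55
position: [0.4974, 0.0506, 0.0973]
ee_rot: [-0.001, 0.394, 0.919, -0.0]
force: [0.8, 0.8, -0.8]
width: 0.522
finger_force: 61.5
```

```bash
python3 - <<'E'
from h import *
go(631.5,-248.5,140,72)
E
```

```text
t 23.55 pos [497.4  50.6 130.6] yaw 43.6 q6 -0.66 w 0.522 F [ 0.8  0.8 -0.8] ff 61.5
turn/30 [-0.002 -0.003 -0.947] shift [-0.3091 -0.1091 -0.0096]
```

>>> carry_out(
  steps=[
    [0,0,-0.2,-0.04,-0.014,0,0.3],
    [0,0,-0.4,-0.082,-0.029,0,0.3],
    [0,0,-0.6,-0.124,-0.044,0,0.3],
    [0,0,-0.8,-0.166,-0.059,0,0.3],
    [0,0,-0.95,-0.205,-0.072,0,0.3],
  ],
)

```text
time_s: 24.05
position: [0.5854, -0.1484, 0.0969]
ee_rot: [-0.001, 0.157, 0.988, 0.0]
force: [0.1, 0.5, -0.8]
width: 0.524
finger_force: 61.5
```

```bash
python3 - <<'E'
from h import *
go(631.5,-248.5,140,77.1)
E
```

```text
t 24.05 pos [ 585.4 -148.4  130.2] yaw 72.0 q6 -1.51 w 0.524 F [ 0.1  0.5 -0.8] ff 61.5
turn/30 [-0.    -0.004 -0.171] shift [-0.0748 -0.0809 -0.01  ]
```

>>> carry_out(
  steps=[
    [0,0,-0.1,-0.03,-0.032,0,0.3],
    [0,0,-0.17,-0.06,-0.065,0,0.3],
    [0,0,-0.17,-0.074,-0.08,0.02,0.3],
    [0,0,-0.17,-0.074,-0.08,0.06,0.3],
    [0,0,-0.17,-0.074,-0.08,0.08,0.3],
  ],
)

```text
time_s: 24.55
position: [0.6286, -0.2457, 0.0138]
ee_rot: [-0.002, 0.115, 0.993, 0.001]
force: [0.1, 0.9, -1.3]
width: 0.522
finger_force: 61.5
```

>>> carry_out(
  steps=[
    [0,0,0,0,0,0,0.3],
    [0,0,0,0,0,0,0.3],
    [0,0,0,0,0,0,0.3],
  ],
)

```text
time_s: 24.85
position: [0.6319, -0.2458, 0.0195]
ee_rot: [0.001, 0.114, 0.993, -0.0]
force: [0.3, 0.8, -0.9]
width: 0.528
finger_force: 61.5
```

```bash
python3 - <<'E'
from h import *
go(631.5,-248.5,11,77.1)
c=read_camera("side"); s=observe(); p=s["position"]+[0,0,.0333]; z=p[2]-.0066+.026; print("block top z",z)
q=topface(c,proj(c,[p[0],p[1],z])[0],z,.07)
m=wood(c); print([cv2.boundingRect(k) for k in contours(m,60)])
q=s["ee_rot"];R=Ro.from_quat([q[1],q[2],q[3],q[0]]).as_matrix()
P=np.array([p+[0,0,z-p[2]-dz]+R@[a*.05,b*.023,0] for a in(-1,1) for b in (-1,1) for dz in (0,.026)]); u=proj(c,P); print("expected",u.min(0).round(1),u.max(0).round(1))
E
```

```text
t 24.85 pos [ 631.9 -245.8   52.8] yaw 76.9 q6 -1.71 w 0.528 F [ 0.3  0.8 -0.9] ff 61.5
turn/30 [-0.     0.003 -0.008] shift [-0.0001 -0.0027  0.0418]
block top z 0.07254559732829406
face thr 192.0 rect [ 602.7 -239.1   43.6   37.7   72.4] poly [[408, 152], [401, 148], [394, 152], [389, 151], [398, 156]]
[(312, 271, 45, 43), (258, 219, 19, 19), (437, 186, 24, 20), (374, 143, 36, 22), (364, 107, 19, 26), (404, 98, 43, 45)]
expected [373.3 140.6] [410.1 165.2]
```

The held block's image box matches the expected one. Lowering it.

>>> carry_out(
  steps=[
    [0,0,0,0,-0.0025,0.012,0.3],
    [0,0,0,0,-0.0025,0.026,0.3],
    [0,0,0,0,-0.0025,0.035,0.3],
    [0,0,0,0,-0.0025,0.039,0.3],
    [0,0,0,0,-0.0025,0.039,0.3],
  ],
)

```text
time_s: 25.4
position: [0.6299, -0.2478, -0.0216]
ee_rot: [-0.001, 0.114, 0.993, 0.0]
force: [-0.1, -0.4, -1.1]
width: 0.527
finger_force: 61.6
```

>>> carry_out(
  steps=[
    [0,0,0,0,0,0.0005,0.3],
    [0,0,0,0,0,0.001,0.3],
    [0,0,0,0,0,0.001,0.3],
  ],
)

```text
time_s: 25.7
position: [0.6307, -0.2481, -0.0214]
ee_rot: [0.0, 0.114, 0.993, -0.0]
force: [-0.2, -0.1, -0.4]
width: 0.525
finger_force: 61.6
```

>>> carry_out(
  steps=[
    [0,0,0,0,0,0.0005,0.3],
    [0,0,0,0,0,0.001,0.3],
    [0,0,0,0,0,0.001,0.3],
  ],
)

```text
time_s: 26.0
position: [0.6305, -0.2481, -0.0226]
ee_rot: [0.0, 0.114, 0.993, -0.0]
force: [0.4, 1.0, -1.1]
width: 0.523
finger_force: 61.6
```

>>> carry_out(
  steps=[
    [0,0,0,0,0,0.0004,0.3],
    [0,0,0,0,0,0.0004,0.3],
  ],
)

```text
time_s: 26.2
position: [0.6305, -0.2481, -0.0226]
ee_rot: [0.0, 0.114, 0.993, -0.0]
force: [-1.5, 0.9, 4.9]
width: 0.521
finger_force: 62.1
```

Contact. Releasing, rising, then measuring the square.

>>> carry_out(
  steps=[
    [0,0,0,0,0,0,0.55],
    [0,0,0,0,0,0,0.62],
    [0,0,0,0,0,0,0.7],
    [0,0,0,0,0,-0.005,0.72],
    [0,0,0,0,0,-0.025,0.75],
  ],
)

```text
time_s: 26.7
position: [0.6288, -0.2474, 0.0004]
ee_rot: [-0.002, 0.114, 0.993, 0.001]
force: [-0.2, -0.2, 0.0]
width: 0.751
finger_force: 0.0
```

>>> carry_out(
  steps=[
    [0,0,0,0,0,-0.04,0.85],
    [0,0,0,0,0,-0.08,0.95],
    [0,0,0,0,0,-0.11,0.95],
    [0,0,0,0,0,-0.11,0.95],
  ],
)

```text
time_s: 27.1
position: [0.6336, -0.2493, 0.1176]
ee_rot: [0.004, 0.114, 0.993, -0.001]
force: [0.6, -0.6, 0.3]
width: 0.954
finger_force: 0.0
```

```bash
python3 - <<'E'
from h import *
c=read_camera("side");t=read_camera("top")
print([cv2.boundingRect(k) for k in contours(wood(c))])
topface(c,proj(c,[.419,.226,.026])[0],.026,.06)
topface(t,proj(t,[.419,.226,.026])[0],.026,.06)
for k in contours(wood(t)):
    b=cv2.boundingRect(k)
    if b[0]<500: print("top",b,rect(ray(t,k[:,0],.026 if b[0]<300 and b[1]>220 else .03)),cv2.approxPolyDP(k,1.5,True)[:,0].tolist())
go(420,226,120,44)
E
```

```text
[(312, 271, 45, 43), (258, 219, 19, 19), (437, 186, 24, 20), (374, 154, 35, 24), (364, 99, 83, 44), (388, 96, 19, 14)]
face thr 197.0 rect [419.1 233.6  79.5  60.9 -71. ] poly [[326, 271], [312, 292], [312, 302], [312, 296], [319, 295], [343, 304], [356, 281]]
face thr 198.0 rect [420.  227.7  63.4  63.4  17.8] poly [[270, 254], [248, 261], [254, 285], [277, 278]]
top (427, 261, 25, 23) [ 425.1 -204.7   58.9   52.8  -88.6] [[429, 264], [427, 274], [431, 280], [438, 283], [448, 280], [451, 270], [445, 262], [434, 261]]
top (247, 254, 33, 33) [420.4 226.   67.8  67.5  19.5] [[271, 254], [254, 258], [247, 262], [255, 286], [279, 278]]
top (440, 172, 27, 40) [ 625.2 -244.3   96.1   51.8  -12.8] [[448, 172], [440, 207], [459, 211], [466, 176], [460, 176], [455, 179]]
top (272, 171, 16, 16) [648.6 193.4  38.9  38.1   2. ] [[277, 171], [272, 175], [272, 180], [274, 184], [282, 186], [286, 183], [287, 176], [284, 172]]
t 27.2 pos [ 630.8 -248.2  146.2] yaw 76.9 q6 -1.72 w 0.944 F [0.6 0.4 0. ] ff 0.0
turn/30 [0.    0.003 1.095] shift [0.3132 0.4139 0.0255]
```

```bash
python3 - <<'E'
from h import *
c=read_camera("side");t=read_camera("top")
for cc,L in ((c,[[326,270.5],[356.7,281],[343.3,304.5],[311.7,292]]),(t,[[270.5,254],[279,278],[254.5,285.5],[247.5,261]])):
    P=ray(cc,L,.026)*1e3; e=np.roll(P,-1,0)-P
    print(P.round(0).tolist(),"ctr",P.mean(0).round(1),"len",np.linalg.norm(e,axis=1).round(1),"ang",(np.degrees(np.arctan2(e[:,1],e[:,0]))%90).round(1))
go(420,226,120,47)
E
```

```text
[[461.0, 206.0], [402.0, 187.0], [384.0, 245.0], [442.0, 262.0]] ctr [422.  225.2] len [61.7 60.6 60.8 59.3] ang [17.9 17.6 16.6 18.4]
[[459.0, 209.0], [401.0, 186.0], [382.0, 245.0], [440.0, 265.0]] ctr [420.6 226.2] len [62.2 62.3 62.  59. ] ang [21.9 18.1 18.9 18.2]
t 27.3 pos [ 629.6 -247.7  144.1] yaw 76.9 q6 -1.72 w 0.949 F [ 0.  -0.1 -0.2] ff 0.0
turn/30 [-0.    -0.004  0.995] shift [0.3117 0.4137 0.0248]
```

>>> carry_out(
  steps=[
    [0,0,0.15,0.025,0.033,0,0.95],
    [0,0,0.35,0.052,0.069,0,0.95],
    [0,0,0.55,0.079,0.105,0,0.95],
    [0,0,0.75,0.106,0.141,0,0.95],
    [0,0,0.95,0.133,0.177,0,0.95],
  ],
)

```text
time_s: 27.8
position: [0.5391, -0.044, 0.1104]
ee_rot: [-0.001, 0.358, 0.934, -0.0]
force: [1.3, 0.1, -0.3]
width: 0.946
finger_force: 0.0
```

```bash
python3 - <<'E'
from h import *
go(421,226,120,18)
E
```

```text
t 27.8 pos [539.1 -44.  143.7] yaw 48.1 q6 -0.92 w 0.946 F [ 1.3  0.1 -0.3] ff 0.0
turn/30 [-0.004 -0.003  1.003] shift [0.2682 0.122  0.0241]
```

>>> carry_out(
  steps=[
    [0,0,0.2,0.042,0.019,0,0.95],
    [0,0,0.4,0.084,0.038,0,0.95],
    [0,0,0.6,0.126,0.057,0,0.95],
    [0,0,0.8,0.168,0.076,0,0.95],
    [0,0,1.0,0.21,0.095,0,0.95],
  ],
)

```text
time_s: 28.3
position: [0.4454, 0.1662, 0.1108]
ee_rot: [-0.001, 0.587, 0.81, -0.001]
force: [-0.0, 0.2, -0.2]
width: 0.951
finger_force: 0.0
```

>>> carry_out(
  steps=[
    [0,0,0,0.03,-0.005,0.01,0.95],
    [0,0,0,0.045,-0.006,0.03,0.95],
    [0,0,0,0.045,-0.006,0.05,0.95],
    [0,0,0,0.045,-0.006,0.05,0.95],
  ],
)

```text
time_s: 28.7
position: [0.4246, 0.2052, 0.059]
ee_rot: [-0.002, 0.585, 0.811, -0.003]
force: [0.4, -0.3, 0.0]
width: 0.952
finger_force: 0.0
```

```bash
python3 - <<'E'
from h import *
go(421,226,2,18)
E
```

```text
t 28.7 pos [424.6 205.2  92.3] yaw 18.4 q6 0.13 w 0.952 F [ 0.4 -0.3  0. ] ff 0.0
turn/30 [-0.012  0.002  0.015] shift [0.021  0.0038 0.0903]
```

>>> carry_out(
  steps=[
    [0,0,0.01,0.0205,0.004,0.0,0.95],
    [0,0,0.01,0.0205,0.004,0.03,0.95],
    [0,0,0.01,0.0205,0.004,0.045,0.95],
    [0,0,0.01,0.0205,0.004,0.045,0.95],
  ],
)

```text
time_s: 29.1
position: [0.4234, 0.2255, 0.0155]
ee_rot: [-0.001, 0.588, 0.809, -0.002]
force: [-1.2, 0.1, 0.1]
width: 0.95
finger_force: 0.0
```

```bash
python3 - <<'E'
from h import *
go(421,226,2,18)
E
```

```text
t 29.1 pos [423.4 225.5  48.8] yaw 18.0 q6 0.17 w 0.95 F [-1.2  0.1  0.1] ff 0.0
turn/30 [-0.008  0.001  0.001] shift [ 0.0013 -0.0019  0.0468]
```

>>> carry_out(
  steps=[
    [0,0,0,0.001,-0.0015,0.018,0.95],
    [0,0,0,0.001,-0.0015,0.035,0.95],
    [0,0,0,0.001,-0.0015,0.045,0.95],
    [0,0,0,0.001,-0.0015,0.045,0.95],
  ],
)

```text
time_s: 29.5
position: [0.4228, 0.2265, -0.0284]
ee_rot: [-0.0, 0.588, 0.809, -0.001]
force: [-0.3, -0.5, 0.4]
width: 0.951
finger_force: 0.0
```

```bash
python3 - <<'E'
from h import *
go(421,226,2,18)
E
```

```text
t 29.5 pos [422.8 226.5   4.9] yaw 18.0 q6 0.17 w 0.951 F [-0.3 -0.5  0.4] ff 0.0
turn/30 [-0.003  0.001  0.001] shift [ 0.     -0.0018  0.0029]
```

>>> carry_out(
  steps=[
    [0,0,0,0,-0.001,0.002,0.88],
    [0,0,0,0,-0.001,0.002,0.81],
    [0,0,0,0,-0.001,0.002,0.75],
    [0,0,0,0,-0.001,0.002,0.68],
    [0,0,0,0,-0.001,0.002,0.5],
  ],
)

```text
time_s: 30.0
position: [0.4224, 0.2269, -0.0291]
ee_rot: [0.0, 0.587, 0.809, 0.0]
force: [-2.0, -0.3, 10.0]
width: 0.714
finger_force: 64.3
```

>>> carry_out(
  steps=[
    [0,0,0,0,0,0,0.5],
    [0,0,0,0,0,0,0.5],
  ],
)

```text
time_s: 30.2
position: [0.4224, 0.2269, -0.0291]
ee_rot: [0.0, 0.587, 0.809, 0.0]
force: [-2.2, -1.7, 10.7]
width: 0.714
finger_force: 64.3
```

```bash
python3 - <<'E'
from h import *
go(547.5,2.7,80,13.1)
E
```

```text
t 30.2 pos [422.4 226.9   4.2] yaw 18.1 q6 0.17 w 0.714 F [-2.2 -1.7 10.7] ff 64.3
turn/30 [ 0.001 -0.     0.166] shift [-0.2519  0.0495 -0.0758]
```

>>> carry_out(
  steps=[
    [0,0,0,0,0,-0.006,0.5],
    [0,0,0,0,0,-0.025,0.5],
    [0,0,0,0,0,-0.06,0.5],
    [0,0,0,-0.015,0.003,-0.08,0.5],
    [0,0,0,-0.05,0.01,-0.08,0.5],
  ],
)

```text
time_s: 30.7
position: [0.449, 0.1841, 0.0532]
ee_rot: [0.001, 0.586, 0.81, 0.002]
force: [0.5, 0.3, -1.8]
width: 0.708
finger_force: 65.8
```

>>> carry_out(
  steps=[
    [0,0,0.05,-0.042,0.008,0,0.5],
    [0,0,0.1,-0.085,0.017,0,0.5],
    [0,0,0.15,-0.13,0.026,0,0.5],
    [0,0,0.165,-0.17,0.033,0,0.5],
    [0,0,0.165,-0.195,0.038,0,0.5],
  ],
)

```text
time_s: 31.2
position: [0.5451, 0.0062, 0.0506]
ee_rot: [0.001, 0.622, 0.783, 0.0]
force: [-0.4, 0.4, -0.6]
width: 0.712
finger_force: 65.8
```

>>> carry_out(
  steps=[
    [0,0,0,-0.005,0,0.02,0.5],
    [0,0,0,-0.005,0,0.03,0.5],
    [0,0,0,-0.005,0,0.03,0.5],
    [0,0,0,-0.005,0,0.03,0.5],
  ],
)

```text
time_s: 31.6
position: [0.5443, 0.0045, 0.0201]
ee_rot: [-0.0, 0.621, 0.783, -0.0]
force: [1.2, 0.1, -1.0]
width: 0.71
finger_force: 65.8
```

```bash
python3 - <<'E'
from h import *
go(547.5,2.7,9,13.1)
c=read_camera("side"); s=observe(); p=s["position"]+[0,0,.0333]; z=p[2]-.0042+.026
print([cv2.boundingRect(k) for k in contours(wood(c),60)])
q=s["ee_rot"];R=Ro.from_quat([q[1],q[2],q[3],q[0]]).as_matrix()
P=np.array([p+[0,0,z-p[2]-dz]+R@[a*.031,b*.031,0] for a in(-1,1) for b in (-1,1) for dz in (0,.026)]); u=proj(c,P); print("expected",u.min(0).round(1),u.max(0).round(1))
E
```

```text
t 31.6 pos [544.3   4.5  53.4] yaw 13.2 q6 -0.22 w 0.71 F [ 1.2  0.1 -1. ] ff 65.8
turn/30 [-0.002 -0.001  0.002] shift [-0.0025  0.0027  0.0444]
[(258, 219, 19, 19), (438, 186, 23, 20), (343, 183, 30, 28), (392, 161, 17, 17), (419, 139, 14, 12), (381, 95, 66, 48)]
expected [341.4 182.2] [378.1 211.5]
```

>>> carry_out(
  steps=[
    [0,0,0,-0.0025,0.0027,0.015,0.5],
    [0,0,0,-0.0025,0.0027,0.03,0.5],
    [0,0,0,-0.0025,0.0027,0.04,0.5],
    [0,0,0,-0.0025,0.0027,0.0435,0.5],
    [0,0,0,-0.0025,0.0027,0.0435,0.5],
  ],
)

```text
time_s: 32.15
position: [0.5473, 0.0021, -0.0243]
ee_rot: [-0.001, 0.622, 0.783, -0.001]
force: [-0.1, 0.2, -1.6]
width: 0.709
finger_force: 65.7
```

>>> carry_out(
  steps=[
    [0,0,0,0,0,0.0005,0.5],
    [0,0,0,0,0,0.0008,0.5],
    [0,0,0,0,0,0.0008,0.5],
  ],
)

```text
time_s: 32.45
position: [0.5481, 0.002, -0.0243]
ee_rot: [0.0, 0.622, 0.783, 0.0]
force: [-0.6, -0.4, -1.1]
width: 0.71
finger_force: 65.7
```

>>> carry_out(
  steps=[
    [0,0,0,0,0,0.0004,0.5],
    [0,0,0,0,0,0.0008,0.5],
    [0,0,0,0,0,0.0008,0.5],
  ],
)

```text
time_s: 32.75
position: [0.5482, 0.002, -0.025]
ee_rot: [0.0, 0.622, 0.783, 0.0]
force: [-0.2, 0.4, 2.2]
width: 0.709
finger_force: 65.8
```

Contact. Releasing and rising.

>>> carry_out(
  steps=[
    [0,0,0,0,0,0,0.74],
    [0,0,0,0,0,0,0.8],
    [0,0,0,0,0,0,0.88],
    [0,0,0,0,0,-0.005,0.9],
    [0,0,0,0,0,-0.025,0.92],
  ],
)

```text
time_s: 33.25
position: [0.5466, 0.002, -0.0011]
ee_rot: [-0.001, 0.622, 0.783, -0.001]
force: [0.4, -0.2, 0.8]
width: 0.919
finger_force: 0.0
```

>>> carry_out(
  steps=[
    [0,0,0,0,0,-0.04,0.92],
    [0,0,0,0,0,-0.08,0.92],
    [0,0,0,0,0,-0.12,0.92],
    [0,0,0,0.04,-0.01,-0.15,0.92],
    [0,0,0,0.08,-0.02,-0.15,0.92],
  ],
)

```text
time_s: 33.75
position: [0.5132, 0.0759, 0.1545]
ee_rot: [0.003, 0.623, 0.782, 0.003]
force: [0.9, -0.6, -0.9]
width: 0.92
finger_force: 0.0
```

>>> carry_out(
  steps=[
    [0,0,0,0.045,-0.015,0,0.92],
    [0,0,0,0.09,-0.03,0,0.92],
    [0,0,0,0.12,-0.04,0,0.92],
    [0,0,0,0.12,-0.04,0,0.92],
    [0,0,0,0.12,-0.04,0,0.92],
  ],
)

```text
time_s: 34.25
position: [0.4442, 0.1837, 0.1503]
ee_rot: [0.0, 0.621, 0.784, 0.0]
force: [1.1, -0.7, 0.3]
width: 0.921
finger_force: 0.0
```

```bash
python3 - <<'E'
from h import *
c=read_camera("side");t=read_camera("top")
F={"small":(651.5,193.5),"large":(429.7,-209.2),"obl":(631.5,-248.5),"sq":(547.5,2.7)}
for n,(x,y) in F.items():
    p=np.array([x,y,30])/1e3
    for nm,cc in (("side",c),("top",t)):
        print(n,nm,"frame",(x,y),end=" "); 
        try: topface(cc,proj(cc,p)[0],.030,.07)
        except Exception as e: print("hidden",e)
h=hsv(t); m=(h[...,1]<60)&(h[...,2]>90)
print("bottle/jar white",[(cv2.boundingRect(k)) for k in contours(m,300) if 100<cv2.boundingRect(k)[1]<230])
go(420,226,120)
E
```

```text
small side frame (651.5, 193.5) face thr 185.0 rect [654.2 193.   37.6  33.5  43.8] poly [[258, 225], [261, 228], [270, 228], [275, 222], [272, 219], [264, 219]]
small top frame (651.5, 193.5) face thr 186.0 rect [649.9 194.7  36.2  35.5   2. ] poly [[283, 171], [276, 171], [272, 175], [272, 181], [275, 184], [279, 185], [285, 181], [286, 174]]
large side frame (429.7, -209.2) face thr 200.0 rect [ 428.  -209.4   53.8   50.5  -63.8] poly [[439, 189], [441, 194], [449, 197], [460, 195], [459, 190], [453, 187], [445, 186]]
large top frame (429.7, -209.2) face thr 206.0 rect [ 426.  -206.1   51.9   51.    31.2] poly [[436, 261], [430, 266], [429, 273], [435, 282], [442, 283], [448, 279], [450, 269], [446, 263]]
obl side frame (631.5, -248.5) face thr 196.0 rect [ 620.6 -248.9   75.4   45.3  -13.3] poly [[391, 156], [392, 164], [390, 165], [396, 169], [408, 166], [400, 161], [396, 161]]
obl top frame (631.5, -248.5) face thr 188.0 rect [ 629.3 -247.9   99.5   47.   -13. ] poly [[449, 170], [442, 206], [459, 210], [466, 173]]
sq side frame (547.5, 2.7) face thr 203.0 rect [546.1   5.6  74.2  62.9 -76.2] poly [[353, 198], [342, 209], [364, 217], [364, 220], [364, 217], [375, 205]]
sq top frame (547.5, 2.7) face thr 208.0 rect [547.2   3.2  61.6  60.5  13.3] poly [[362, 206], [340, 212], [346, 234], [368, 229]]
bottle/jar white [(182, 211, 180, 189), (488, 202, 38, 42), (333, 200, 43, 43), (0, 198, 65, 202), (167, 190, 42, 31), (267, 166, 28, 27), (433, 164, 39, 55), (348, 109, 23, 22)]
t 34.35 pos [444.8 182.7 183.4] yaw 13.1 q6 0.16 w 0.924 F [-0.3 -0.3 -0.4] ff 0.0
turn/30 [ 0.001  0.    -0.   ] shift [ 0.0478 -0.0144  0.0634]
```

All four blocks lie within about 4 mm of their frame centres at floor height (play is 8 mm). The bottle and jar have not moved, and the robot is clear.

```bash
python3 -c "
from plant import job_done; print(job_done())"
```

```text
the job is handed in; nothing more can be done
None
```

All four blocks were taken off the pile top-down and set carved face up in their own frames, each measuring within about 4 mm of centre (8 mm play), and the job was handed in at about 34 s; an early probe of the bare bench, needed because reported z read 33 mm low, briefly hit 115 N at the wrist, just under the 120 N limit.

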